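Load the dead-weight bonding press with slotted discs

ROBOT

A 6-joint arm with a two-finger parallel gripper is mounted at the origin on the work surface. World frame = base frame: x ahead of the robot, y to its left, z up, the work surface at z = 0. Lengths are in m, angles in rad, forces in N, time in s.
With the tool pointing down it reaches from about 0.275 to 1 m from the base axis. Payload 8.4 kg.
Tool frame: the origin (TCP) lies midway between the tips of the shut fingers; the grasp point (between the pads) lies 19 mm behind it; z points along the fingers, x is the direction in which the jaws open and shut, and the axes are right-handed (so a half turn about z gives the same grasp; the last joint's range is limited). The gripper opens to 85 mm and grips with 20 to 120 N. Pads are 22 mm wide; open, the fingers measure 114 mm over their backs; the gripper's body (76 mm by 85 mm) begins 54 mm behind the grasp point. The pads swing forward as they close: fully open they stand 13 mm farther back than shut.
Start: joints at [-1.348, 0.353, 1.633, -0, 1.155, -0.002], TCP at [0.139, -0.609, 0.231] pointing down, gripper open.
Joint ranges: [-2.63, 2.63], [-0.92, 2.1], [0.06, 2.66], [-1.3, 4.44], [0, 2.69], [-3.02, 3.02]. Speed limits (rad/s): [2.22, 2.22, 2.79, 3.14, 3.14, 3.14].

INTERFACE

Orientations are given as a unit quaternion [x, y, z, w].
In Python, from workcell import * gives the robot as it stands. The module is installed in compiled form; this text tells all that it offers.
- The arm moves only by the shell command python3 -m pendant 'ROWS' [FORCE]. ROWS is JSON, a list that holds one entry, the list of rows, each a list of 7 numbers: the shift along the tool's x, y, z in m, then the turn, a rotation vector about the tool's x, y, z in rad, then the finger opening in m, from 0 to 0.0854. A call has 1 to 10 rows; each row shifts and turns the commanded pose from where the row before left it, along the tool's axes as they then stand; what a row does not reach is not made up. A row lasts 1/10 s, in which the tool goes at most 50 mm and 8.59 degrees, less where a joint would pass 70% of its speed; a pose out of reach is approached as far as the arm can. A call is refused whole if a number of a shift passes 0.05 or a number of a turn 0.15, either way. A call with a gripper value outside its range is refused whole. The fingers move at their own pace and stop on an object; FORCE is the grip in N (left out, the last holds). Time passes only in rows, so rows that do not move let the fingers close. It gives the time, the measured TCP pose, the force and the opening at its end, in the units of the state.
- sense(): the state, without advancing time (a new reading comes with each control period).
- grab_frame(name): name is "side" or "top" or "wrist"; returns a dict with "img" (400x640x3 uint8, red, green, blue), "fx", "fy", "cx", "cy" (pixels), "camera_from_world" (4x4, takes a point from world to camera coordinates); the wrist camera has in their place "mount" (4x4, takes a point from camera to tool coordinates, whose origin is the TCP and whose axes are the tool frame's). Camera axes: x right, y down, z forward; pixel columns grow to the right and rows downward; lengths in m; the calibration is good to about 2 mm. The wrist camera is an equidistant fisheye: a pixel r from the principal point sees the ray r / f radians off the axis. A picture is of the moment at which its call begins: read the wrist's pose just before it. There is no depth.
- finish_job(): hands the job in, once; it reports no verdict.
The state is a dict: "t": time; "qpos": joint angles; "joint_vel": joint speeds; "effort": joint torques, N m; "position": TCP position; "eef_rot": TCP orientation; "force": force on the tool from outside, world axes, zero at the start; "ft_torque": the same for the moment, N m; "grip_width": finger opening in m.
Only numpy, scipy, OpenCV 4.12 (cv2) and the standard library are available. Lean on these libraries where they do the work, as an engineer would, in place of code of your own. Each camera call takes 0.05 s, during which the arm holds its last target.

TASK

Load the little bonding press: hang the thicker slotted disc on its weight carrier first, then the thinner one on top of it, each pushed fully home onto the rod and lying flat, with the two slots turned at least a quarter turn apart so that neither can slide off. Under both discs the pad comes right down on the work; let go of everything and leave the other things on the bench where they are.

Things in the scene. Friction and masses are not known exactly. Their poses are not given: they have to be found in the camera images.
- disc_thick_center (a point): The thick disc: plain steel slotted weight, round, 62 mm in diameter, 24 mm thick, about 0.48 kg; a straight slot 13 mm wide runs from the rim to 5 mm past the centre (the rod, at the slot's end, is then centred). Starts flat on one of the wooden rests, overhanging it all round. Point: the centre, half-way up; x points along the slot to its open mouth, z up, square to the faces.
- disc_thin_center (a point): The thin disc: plain steel slotted weight, round, 62 mm in diameter, 16 mm thick, about 0.32 kg; a straight slot 13 mm wide runs from the rim to 5 mm past the centre (the rod, at the slot's end, is then centred). Starts flat on one of the wooden rests, overhanging it all round. Point: the centre, half-way up; x points along the slot to its open mouth, z up, square to the faces.
- disc_thick_mouth (a point): point at the open mouth of the thick disc's slot, on the rim, half-way up: 31 mm from the disc's centre along its x. The frame is parallel to the disc's.
- disc_thin_mouth (a point): point at the open mouth of the thin disc's slot, on the rim, half-way up: 31 mm from the disc's centre along its x. The frame is parallel to the disc's.
- collar (a point): Centre of the top of the carrier's round steel collar, 50 mm in diameter and 6 mm thick, on which the discs stack; 110 mm above the bench unloaded. z up, x as for the press. The 9 mm rod rises from here. Free space all round the collar; below it a 14 mm stem, then a 36 mm rubber pad, its underside 70 mm above the bench.
- rod_top (a point): Upper end of the straight part of the carrier's 9 mm rod, 75 mm above the collar. From here the rod slopes away along +x (50 mm over the next 45 mm of height) into a vertical shaft up to 325 mm above the bench. So discs can only go on from the side, slot first, and rod and shaft stand in the way of a gripper pointing straight down over the disc's centre.
- carrier (a joint): How far the spring-held carrier (rod, collar and pad) has sunk, in m: 0 unloaded, 0.010 with the pad fully down. It moves only up and down, never tilts or gives sideways. 1.5 N starts it moving, 6.5 N takes it fully down: the thick disc alone sinks it about 6.5 mm, both discs hold it fully down.
- press_axis (a point): The press, a fixed dark steel stand: point on the bench under the rod's axis; x points from rod to column, z up. In mm: base plate x -45..155, y -65..65, 18 high; wooden work piece 44 square under the pad, top at 58, on a 62 square block; column 30 x 44 at x 130, 280 high; arm 36 wide, x 25..145, z 244..280; guide tube 34 diameter at x 50, z 240..296.
- rest_a: One of two alike fixed wooden blocks, 40 x 40 mm and 50 mm tall, on which the discs start; origin at the centre of its underside, z up. Either disc may be on either block.
- rest_b: The other block, the same size. Origin at the centre of its underside.
- hammer: Loose bystander: a hammer about 200 mm long lying flat near the robot; origin half-way along it, x along the handle to the head. Leave it alone.
- jar: Loose bystander: a glass jar 50 mm in diameter and 60 mm tall standing on the bench; origin at the centre of its underside. Leave it alone.
- brush: Loose bystander: a bench brush about 170 mm long lying on the bench; origin half-way along it, x along the handle. Leave it alone.
There are look-alikes about, which are no part of the job. Leave any blue or pink look-alike of the part that bears disc_thick_center alone.

How it is judged:
By the outcome, as a careful person would: the job done as asked, in the order asked, and still so for the second after the job is handed in, with the robot touching nothing.
It also fails if it takes over 72 s, if anything falls off the work surface, if the arm or the gripper's body presses on something with over 40 N, if the wrist force passes 120 N, or if a joint passes its speed limit or range.

## Working session

There is one attempt and no reset: what is moved stays moved. The work goes in short steps, Python scripts to look and compute and a shell command to move; the robot and the scene stay as the last step left them, time stands still between calls to the robot, and variables do not carry over. Pictures are saved under pics/ and viewed, and the job is handed in when it is done.

```bash
mkdir -p pics; ls
python3 - <<'E'
from workcell import *
import cv2,json
import numpy as np
np.set_printoptions(precision=4,suppress=True)
s=sense(); print({k:np.round(v,4) for k,v in s.items()})
for n in ["side","top","wrist"]:
    f=grab_frame(n)
    cv2.imwrite(f"pics/{n}0.png",cv2.cvtColor(f["img"],cv2.COLOR_RGB2BGR))
    print(n,f["fx"],f["fy"],f["cx"],f["cy"]); print(np.array(f.get("camera_from_world",f.get("mount"))))
E
```

```text
pics
{'t': np.float64(0.0), 'qpos': array([-1.3484,  0.3537,  1.6341, -0.    ,  1.1552, -0.0024]), 'joint_vel': array([-0.0002,  0.0002,  0.    , -0.0013, -0.0005,  0.0001]), 'effort': array([  0.0015, -60.5249, -34.2069,   0.0002,   0.0094,  -0.    ]), 'position': array([ 0.1392, -0.6088,  0.2306]), 'eef_rot': array([ 0.782 , -0.6233, -0.0005, -0.0004]), 'force': array([-0.3804,  0.159 , -0.4521]), 'ft_torque': array([-0.0461, -0.0331, -0.0313]), 'grip_width': np.float64(0.0856)}
side 436.2622746707856 436.2622746707856 311.71278362382174 201.18881410443763
[[ 0.9353 -0.3536  0.0098 -0.4818]
 [-0.224  -0.6134 -0.7573  0.2444]
 [ 0.2738  0.7062 -0.6529  0.9219]
 [ 0.      0.      0.      1.    ]]
top 408.81858103219577 408.81858103219577 323.4336755363015 196.31089469543053
[[-0.0256 -0.9997 -0.0057  0.0405]
 [-0.9894  0.0262 -0.1431  0.5634]
 [ 0.1432  0.002  -0.9897  1.019 ]
 [ 0.      0.      0.      1.    ]]
wrist 309.70691628693146 309.70691628693146 318.62140836160455 194.71220871026716
[[ 1.     -0.0006 -0.0005  0.0001]
 [ 0.0007  0.9631  0.269  -0.0686]
 [ 0.0004 -0.269   0.9631 -0.1426]
 [ 0.      0.      0.      1.    ]]
```

View pics/side0.png

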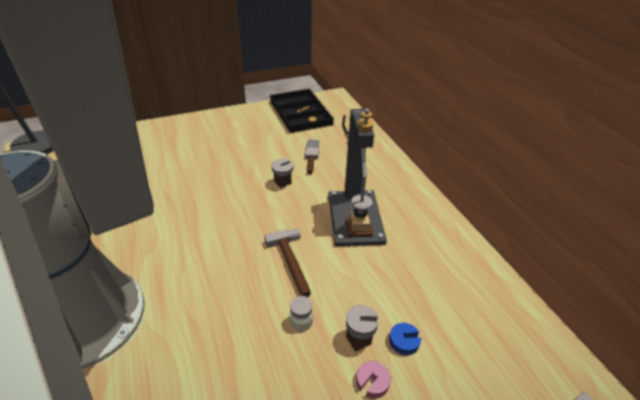

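View pics/top0.png

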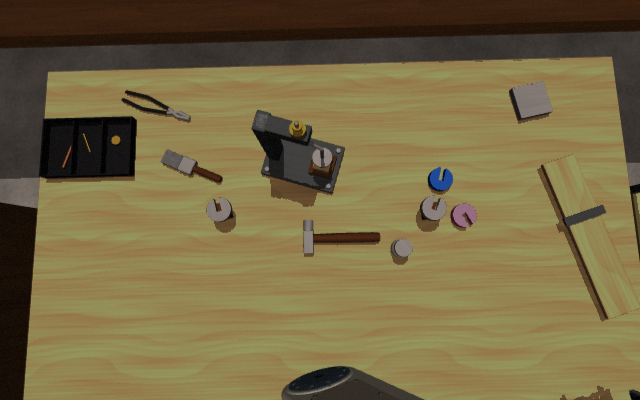

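View pics/wrist0.png

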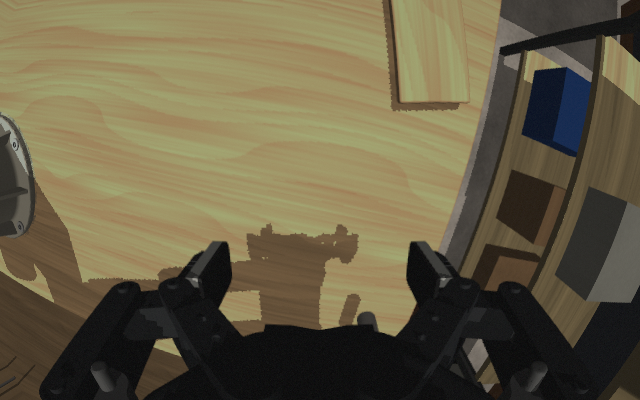

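The steel discs show at side (362,322) / top (433,208) and at side (283,168) / top (219,210). The look-alikes are blue at top (441,180) and pink at top (464,216). Next I'll enlarge crops of these.

```bash
cat > h.py <<'E'
import numpy as np,cv2
from scipy.spatial.transform import Rotation as R
np.set_printoptions(precision=4,suppress=True)
K={'side':(436.2623,311.7128,201.1888),'top':(408.8186,323.4337,196.3109)}
def px2w(f,uv,z):
    T=np.array(f["camera_from_world"]);d=np.array([(uv[0]-f["cx"])/f["fx"],(uv[1]-f["cy"])/f["fy"],1.])
    Rm=T[:3,:3];c=-Rm.T@T[:3,3];d=Rm.T@d
    return c+d*(z-c[2])/d[2]
def w2px(f,p):
    T=np.array(f["camera_from_world"]);q=T[:3,:3]@np.array(p)+T[:3,3]
    return np.array([f["cx"]+f["fx"]*q[0]/q[2],f["cy"]+f["fy"]*q[1]/q[2]])
def wpx(f,p,pos,quat):
    M=np.array(f["mount"]);t=R.from_quat(quat).inv().apply(np.array(p)-pos);c=M[:3,:3].T@(t-M[:3,3])
    th=np.arctan2(np.hypot(c[0],c[1]),c[2]);ph=np.arctan2(c[1],c[0]);return np.array([f["cx"]+f["fx"]*th*np.cos(ph),f["cy"]+f["fy"]*th*np.sin(ph)])
def wpx2w(f,uv,z,pos,quat):
    M=np.array(f["mount"]);a=np.array([uv[0]-f["cx"],uv[1]-f["cy"]]);r=np.hypot(*a);th=r/f["fx"]
    d=np.array([*(a/r*np.sin(th)),np.cos(th)]);Rt=R.from_quat(quat)
    c=pos+Rt.apply(M[:3,3]);d=Rt.apply(M[:3,:3]@d);return c+d*(z-c[2])/d[2]
def crop(img,u,v,w,h,s,name):
    c=img[max(0,v-h//2):v+h//2,max(0,u-w//2):u+w//2]
    cv2.imwrite(name,cv2.cvtColor(cv2.resize(c,None,fx=s,fy=s,interpolation=cv2.INTER_CUBIC),cv2.COLOR_RGB2BGR))
    print(name,"origin",max(0,u-w//2),max(0,v-h//2),"scale",s)
E
python3 - <<'E'
from h import *
a=cv2.imread('pics/side0.png')[...,::-1];b=cv2.imread('pics/top0.png')[...,::-1]
def g(i,u,v,w=80,h=60,s=5): return cv2.resize(i[v-h//2:v+h//2,u-w//2:u+w//2],None,fx=s,fy=s,interpolation=cv2.INTER_CUBIC)
m=np.vstack([np.hstack([g(a,362,325),g(a,283,170)]),np.hstack([g(b,433,208),g(b,219,210)])])
cv2.imwrite('pics/c1.png',m[...,::-1])
m=np.hstack([g(a,360,180,100,150,4),g(b,305,155,100,150,4)])
cv2.imwrite('pics/c2.png',m[...,::-1])
E
```

```text
(no output)
```

View pics/c1.png

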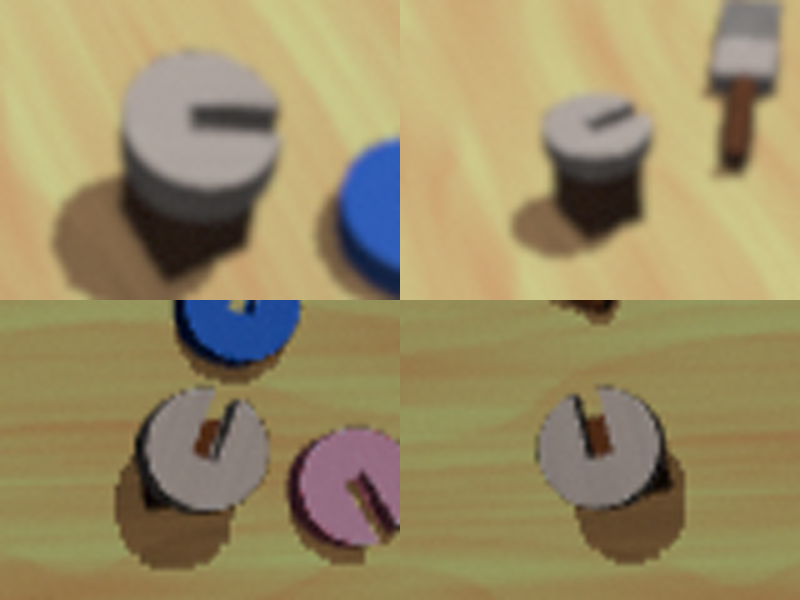

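View pics/c2.png

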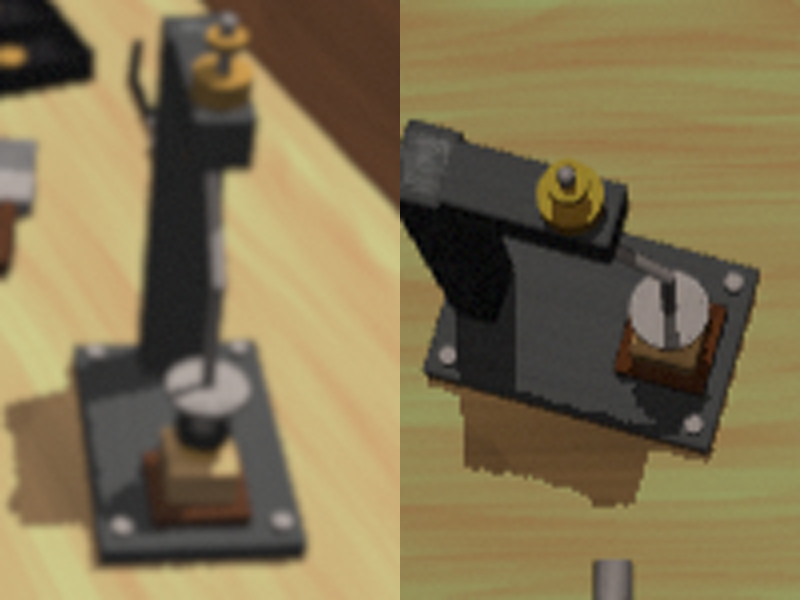

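Run:
```python
from h import *
from workcell import *
from scipy.optimize import least_squares
fs=grab_frame('side');ft=grab_frame('top')
for n,s,t in [('near',(362,319),(434.2,207.6)),('far',(282.4,165.4),(218.6,209.6)),('collar',(363.5,203.5),(322.3,158))]:
    r=least_squares(lambda p:np.r_[w2px(fs,p)-s,w2px(ft,p)-t],[.5,0,.07]);print(n,r.x,r.fun)
    for z in (.066,.074,.110):print(z,px2w(fs,s,z)[:2],px2w(ft,t,z)[:2])
# draw hypotheses
ims=fs['img'].copy();
def ell(f,c,z,r,n=60):return np.array([w2px(f,[c[0]+r*np.cos(a),c[1]+r*np.sin(a),z]) for a in np.linspace(0,2*np.pi,n)])
out=[]
for n,t in [('near',(434.2,207.6)),('far',(218.6,209.6))]:
    for h in (.016,.024):
        c=px2w(ft,t,.05+h)[:2];row=[]
        for f in (fs,ft):
            e1=ell(f,c,.05+h,.031);e2=ell(f,c,.05,.031);m=e1.mean(0).astype(int);o=m-[40,30]
            g=cv2.resize(f['img'][o[1]:o[1]+60,o[0]:o[0]+80],None,fx=5,fy=5,interpolation=cv2.INTER_CUBIC)
            for e in(e1,e2):cv2.polylines(g,[np.int32((e-o+.5)*5)],True,(255,0,0),1)
            row.append(g)
        out.append(row[0])
m=np.vstack([np.hstack(out[:2]),np.hstack(out[2:])])
cv2.imwrite('pics/hyp.png',m[...,::-1])
```

```text
near [ 0.5236 -0.2506  0.0705] [ 0.1232 -0.021  -0.0435  0.1564]
0.066 [ 0.5251 -0.248 ] [ 0.5245 -0.252 ]
0.074 [ 0.5221 -0.2526] [ 0.5236 -0.2498]
0.11 [ 0.5086 -0.2736] [ 0.5197 -0.2401]
far [0.535  0.2919 0.0616] [-0.3605  0.0385  0.0713 -0.3159]
0.066 [0.5343 0.2858] [0.5337 0.2909]
0.074 [0.5312 0.2753] [0.5328 0.2888]
0.11 [0.5173 0.2278] [0.5285 0.2794]
collar [0.6543 0.0252 0.1007] [-1.1209  0.2165  0.3345 -1.1258]
0.066 [0.6775 0.0599] [0.6599 0.0262]
0.074 [0.6728 0.0519] [0.6579 0.0261]
0.11 [0.6518 0.0156] [0.6492 0.0261]
```

View pics/hyp.png

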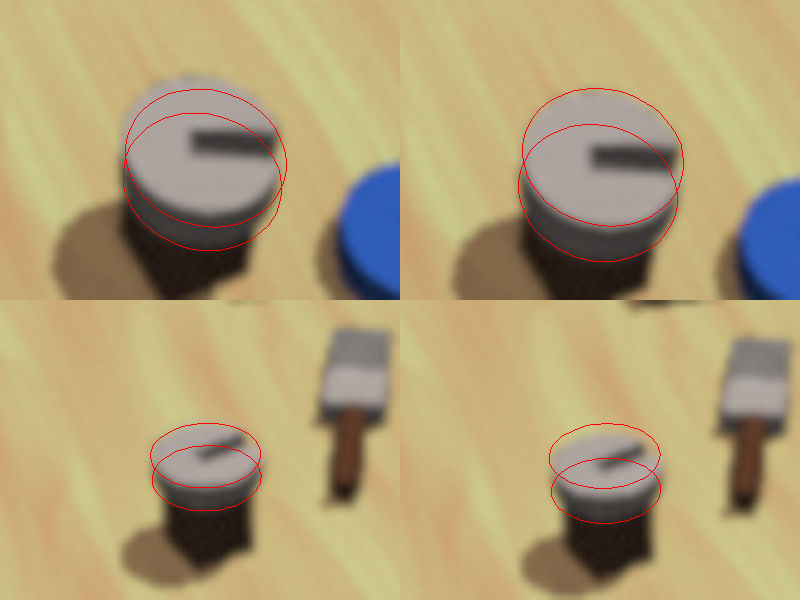

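Choice: the steel disc on the near rest (top (434,208), side (362,319)) fits 24 mm, so it is the thick one. The far one (top (219,210)) fits 16 mm, so it is the thin one. Blue and pink are the look-alikes to leave alone. Next I'll compute the poses and move over the thick disc for a close look.

```bash
cat >> h.py <<'E'
def ori(h,th):
    h,th=np.radians(h),np.radians(th);c,s=np.cos(th),np.sin(th)
    z=np.array([s*np.cos(h),s*np.sin(h),-c]);y=-np.array([c*np.cos(h),c*np.sin(h),s]);x=np.cross(y,z)
    return R.from_matrix(np.c_[x,y,z])
def info(s):
    r=R.from_quat(s['eef_rot']).as_matrix();z=r[:,2];x=r[:,0]
    print('t',round(float(s['t']),2),'pos',np.array(s['position']),'h',np.degrees(np.arctan2(x[0],-x[1])),'tilt',np.degrees(np.arccos(-z[2])),'xz',x[2],'F',np.array(s['force']),'w',s['grip_width']);print('q',np.array(s['qpos']))
def plan(s,p,Rt,nr=None):
    "rotate first (n rows), then translate"
    r0=R.from_quat(s['eef_rot']);w=(r0.inv()*Rt).as_rotvec();n=int(np.ceil(np.abs(w).max()/.14)) or 1
    print('rot total',w,'rows',n,'each',w/n)
    d=Rt.inv().apply(np.array(p)-s['position']);m=int(np.ceil(np.abs(d).max()/.048)) or 1
    print('then shift',d,'rows',m,'each',d/m)
E
python3 - <<'E'
from h import *
from workcell import *
s=sense();info(s)
ft=grab_frame('top')
for n,c,z in [('TR',(345,147.5),.018),('BR',(333,193),.018),('BL',(261.3,173),.018),('blue',(441,179.5),.024),('pink',(464,216),.02),('jar',(402.5,248),.06)]:print(n,px2w(ft,c,z))
plan(s,[.475,-.27,.23],ori(13,0))
E
```

```text
t 0.25 pos [ 0.1393 -0.6091  0.2309] h 12.880517302453946 tilt 0.038852084525114954 xz -0.0006776474282891669 F [-0.2773 -1.1565 -0.2192] w 0.08522353597470862
q [-1.3484  0.3533  1.6338 -0.      1.1552 -0.0024]
TR [ 0.6988 -0.0356  0.018 ]
BR [0.5757 0.0003 0.018 ]
BL [0.6348 0.1903 0.018 ]
blue [ 0.6033 -0.286   0.024 ]
pink [ 0.5054 -0.3409  0.02  ]
jar [ 0.4259 -0.1681  0.06  ]
rot total [ 0.      0.0007 -0.0021] rows 1 each [ 0.      0.0007 -0.0021]
then shift [-0.2548 -0.4034  0.0009] rows 9 each [-0.0283 -0.0448  0.0001]
```

```bash
python3 -m pendant '[[[-0.028,-0.045,0,0,0,0,0.085],[-0.028,-0.045,0,0,0,0,0.085],[-0.028,-0.045,0,0,0,0,0.085],[-0.028,-0.045,0,0,0,0,0.085],[-0.028,-0.045,0,0,0,0,0.085],[-0.028,-0.045,0,0,0,0,0.085],[-0.028,-0.045,0,0,0,0,0.085],[-0.028,-0.045,0,0,0,0,0.085],[-0.028,-0.045,0,0,0,0,0.085],[0,0,0,0,0,0,0.085]]]' 60
python3 - <<'E'
from h import *
from workcell import *
s=sense();info(s);f=grab_frame('wrist');cv2.imwrite('pics/w1.png',f['img'][...,::-1])
s=sense();info(s)
print(wpx(f,[.5236,-.25,.074],s['position'],s['eef_rot']))
E
```

```text
t: 1.3
position: [0.4624, -0.2885, 0.2315]
eef_rot: [0.783, -0.622, 0.0, -0.001]
force: [-0.5, -1.4, -0.0]
grip_width: 0.0849
t 1.3 pos [ 0.4624 -0.2885  0.2315] h 13.147293014846372 tilt 0.11529705677888749 xz -0.00045676878457738047 F [-0.4779 -1.4486 -0.0125] w 0.08494668296697351
q [-0.5616  0.2283  1.8057  0.0019  1.1065  0.7789]
t 1.35 pos [ 0.4606 -0.2902  0.2313] h 13.139430006267155 tilt 0.01649553871388216 xz -6.246031190622018e-05 F [-0.1572 -0.1393 -0.4927] w 0.08513065269067724
q [-0.5652  0.228   1.8066  0.0003  1.1069  0.7761]
[292.7068 108.655 ]
```

View pics/w1.png

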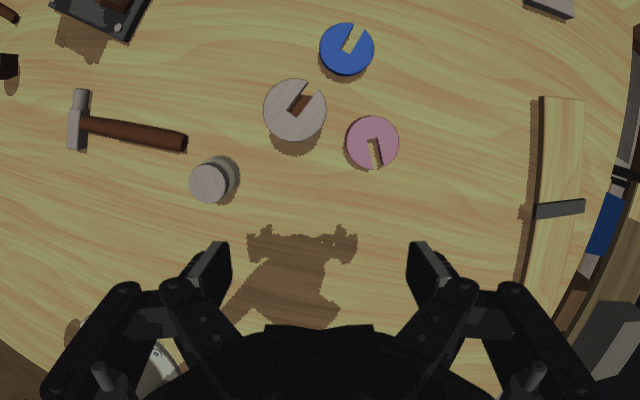

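Wrist view: the steel thick disc is at (294,109), very near the predicted pixel. Blue is at (347,48), pink at (372,142), jar at (212,182) and hammer at (125,128). Next a close crop for identity, centre and slot.

Run:
```python
from h import *
a=cv2.imread('pics/w1.png')[...,::-1]
crop(a,296,112,90,80,8,'pics/w1c.png')
```

```text
pics/w1c.png origin 251 72 scale 8
```

View pics/w1c.png

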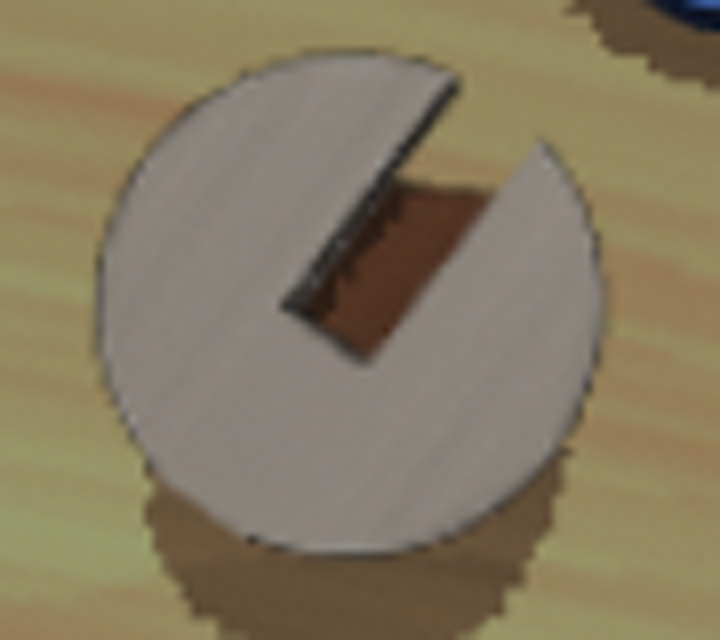

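The crop shows a plain steel disc on a wooden rest, with circle centre at crop (350,302), slot end corners (281,304) and (367,362), and mouth corners (460,80) and (542,140).

Run:
```python
from h import *
from workcell import *
s=sense();f=grab_frame('wrist');pos,q=s['position'],s['eef_rot']
def W(c,z=.074):return wpx2w(f,(251+c[0]/8-.5+.0625,72+c[1]/8-.5+.0625),z,pos,q)[:2]
C=W((350,302));e=(W((281,304))+W((367,362)))/2;m=(W((460,80))+W((542,140)))/2
d=m-e;u=d/np.linalg.norm(d);print('centre',C,'end',e,'mouth',m,'ang',np.degrees(np.arctan2(*d[::-1])),'c from end',e+.005*u, 'width',np.linalg.norm(W((281,304))-W((367,362))))
```

```text
centre [ 0.5233 -0.2516] end [ 0.519  -0.2494] mouth [ 0.55  -0.264] ang -25.2994419714132 c from end [ 0.5235 -0.2515] width 0.012575809026165459
```

```bash
python3 -m pendant '[[[0,0,0,0.145,0,0,0.085],[0,0,0,0.145,0,0,0.085],[0,0,0,0.145,0,0,0.085],[0,0,0,0.145,0,0,0.085],[0,0,0,0.145,0,0,0.085],[0,0,0,0.145,0,0,0.085],[0,0,0,0,0,0,0.085]]]'
python3 - <<'E'
from h import *
from workcell import *
s=sense();info(s);Rt=ori(13,50);z=Rt.as_matrix()[:,2]
C=np.array([.5234,-.2516,.062]);plan(s,C+.024*z-.09*z,Rt); print(C+.024*z)
E
```

```text
t: 2.1
position: [0.4558, -0.2894, 0.2275]
eef_rot: [0.722, -0.577, 0.232, -0.304]
force: [-1.1, -0.7, -0.5]
grip_width: 0.0851
t 2.1 pos [ 0.4558 -0.2894  0.2275] h 13.13888743977863 tilt 44.95211196816211 xz -0.014568046026763759 F [-1.0756 -0.6725 -0.4731] w 0.08505714358705425
q [-1.0089  0.1687  2.1655  1.0801  0.8647 -0.426 ]
rot total [ 0.0882  0.0116 -0.0091] rows 1 each [ 0.0882  0.0116 -0.0091]
then shift [-0.0216  0.0789  0.0974] rows 3 each [-0.0072  0.0263  0.0325]
[ 0.5413 -0.2475  0.0466]
```

```bash
python3 -m pendant '[[[0,0.02,0.02,0.088,0.012,-0.009,0.085],[-0.007,0.02,0.025,0,0,0,0.085],[-0.007,0.02,0.027,0,0,0,0.085],[-0.008,0.019,0.025,0,0,0,0.085],[0,0,0,0,0,0,0.085],[0,0,0,0,0,0,0.085]]]'
python3 - <<'E'
from h import *
from workcell import *
s=sense();info(s);Rt=ori(13,50);z=Rt.as_matrix()[:,2]
f=grab_frame('wrist');cv2.imwrite('pics/w2.png',f['img'][...,::-1])
C=np.array([.5234,-.2516,.062]);plan(s,C+.024*z,Rt)
print(wpx(f,[.5234,-.2516,.074],s['position'],s['eef_rot']))
E
```

```text
t: 2.7
position: [0.473, -0.2616, 0.1108]
eef_rot: [0.714, -0.564, 0.256, -0.327]
force: [-0.4, -0.1, 0.9]
grip_width: 0.0851
t 2.7 pos [ 0.473  -0.2616  0.1108] h 13.464758648620199 tilt 49.10599615141748 xz -0.00382897170922164 F [-0.3974 -0.0833  0.9099] w 0.08509810402089907
q [-0.9737  0.4351  2.2786  1.5282  0.7873 -0.9852]
rot total [0.0156 0.0087 0.0023] rows 1 each [0.0156 0.0087 0.0023]
then shift [0.0016 0.0044 0.0947] rows 2 each [0.0008 0.0022 0.0474]
[321.5361 202.1608]
```

View pics/w2.png

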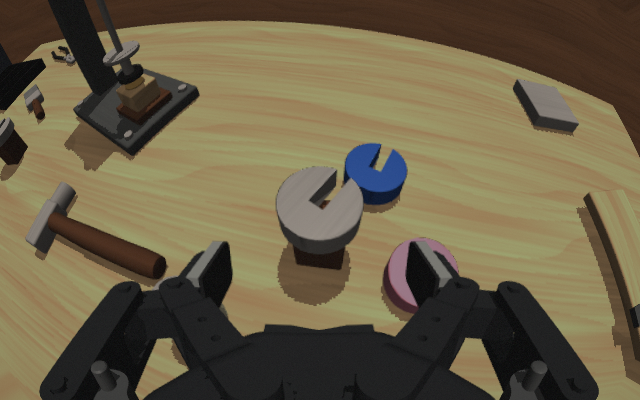

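The close view confirms the thick one (tall rim, face centre ≈(320,203), where predicted) with the fingers straddling it. Advancing to grasp.

```bash
python3 -m pendant '[[[0.001,0.002,0.03,0.015,0.009,0.002,0.085],[0.001,0.002,0.035,0,0,0,0.085],[0,0,0.03,0,0,0,0.085],[0,0,0,0,0,0,0.085],[0,0,0,0,0,0,0.085]]]'
python3 - <<'E'
from h import *
from workcell import *
s=sense();info(s);Rt=ori(13,50);z=Rt.as_matrix()[:,2]
f=grab_frame('wrist');cv2.imwrite('pics/w3.png',f['img'][...,::-1])
C=np.array([.5234,-.2516,.062]);plan(s,C+.024*z,Rt)
E
```

```text
t: 3.25
position: [0.5421, -0.2482, 0.0477]
eef_rot: [0.71, -0.563, 0.265, -0.33]
force: [-0.1, -0.6, 1.6]
grip_width: 0.0852
t 3.25 pos [ 0.5421 -0.2482  0.0477] h 13.019916395613578 tilt 50.10725561214178 xz 0.0038543012515158126 F [-0.0952 -0.5517  1.5964] w 0.08515299597189947
q [-0.8241  0.618   2.2241  1.8307  0.7586 -1.1951]
rot total [-0.0019 -0.0022  0.0032] rows 1 each [-0.0019 -0.0022  0.0032]
then shift [-0.0009  0.0013  0.0002] rows 1 each [-0.0009  0.0013  0.0002]
```

View pics/w3.png

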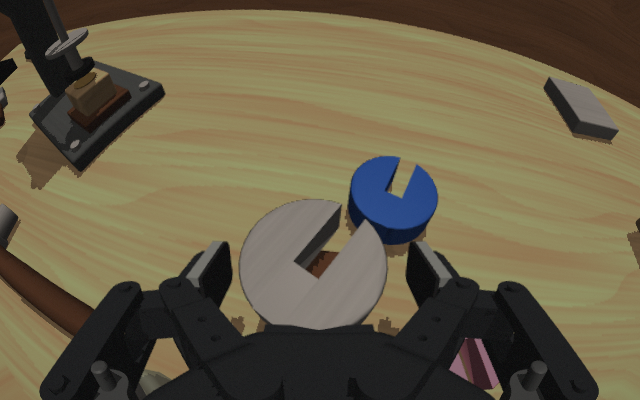

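Disc spans columns 239–387, between the pads at 230 and 408. Closing.

```bash
python3 -m pendant '[[[-0.001,0,0,0,0,0,0.055],[0,0,0,0,0,0,0.055],[0,0,0,0,0,0,0.05],[0,0,0,0,0,0,0.05],[0,0,0,0,0,0,0.05],[0,0,0,0,0,0,0.05]]]' 80
python3 - <<'E'
from h import *
from workcell import *
s=sense();info(s)
f=grab_frame('wrist');cv2.imwrite('pics/w4.png',f['img'][...,::-1])
E
```

```text
t: 3.9
position: [0.5409, -0.2471, 0.0478]
eef_rot: [0.709, -0.564, 0.265, -0.331]
force: [-8.7, -0.8, 12.3]
grip_width: 0.06
t 3.9 pos [ 0.5409 -0.2471  0.0478] h 12.913676810513715 tilt 50.16634255137378 xz 0.0033390437086756597 F [-8.7374 -0.8119 12.2838] w 0.059954977362745986
q [-0.8245  0.6174  2.2283  1.8359  0.7602 -1.1999]
```

View pics/w4.png

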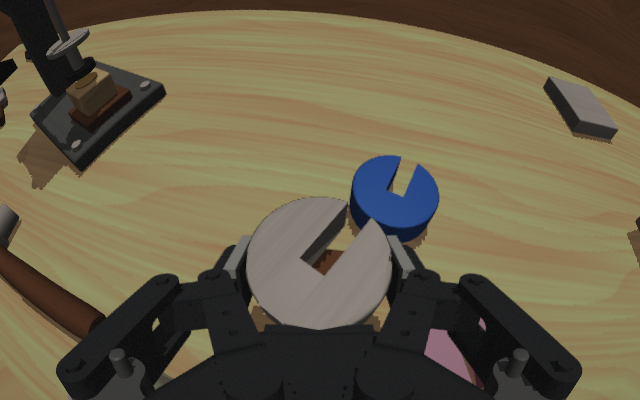

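```bash
python3 -m pendant '[[[0,-0.008,-0.006,0,0,0,0.05],[0,-0.015,-0.013,0,0,0,0.05],[0,-0.023,-0.019,0,0,0,0.05],[0,-0.031,-0.026,0,0,0,0.05],[0,-0.031,-0.026,0,0,0,0.05],[0,0,0,0,0,0,0.05],[0,0,0,0,0,0,0.05]]]'
python3 - <<'E'
from h import *
from workcell import *
s=sense();info(s)
f=grab_frame('wrist');cv2.imwrite('pics/w5.png',f['img'][...,::-1])
g=grab_frame('side');crop(g['img'],370,290,160,120,5,'pics/s5.png')
E
```

```text
t: 4.65
position: [0.5409, -0.2466, 0.1872]
eef_rot: [0.71, -0.564, 0.265, -0.329]
force: [-0.2, -0.0, -6.0]
grip_width: 0.0604
t 4.65 pos [ 0.5409 -0.2466  0.1872] h 12.941256378958991 tilt 50.018860887742214 xz 0.005423686866100896 F [-0.2487 -0.0424 -6.0104] w 0.060386926721806254
q [-0.8223  0.2963  2.1994  1.4522  0.73   -0.6832]
pics/s5.png origin 290 230 scale 5
```

View pics/w5.png

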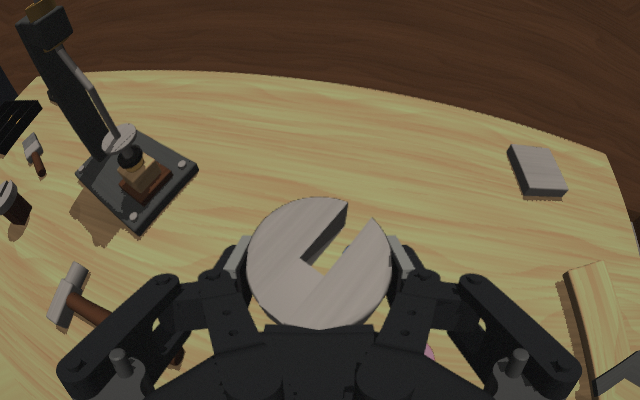

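View pics/s5.png

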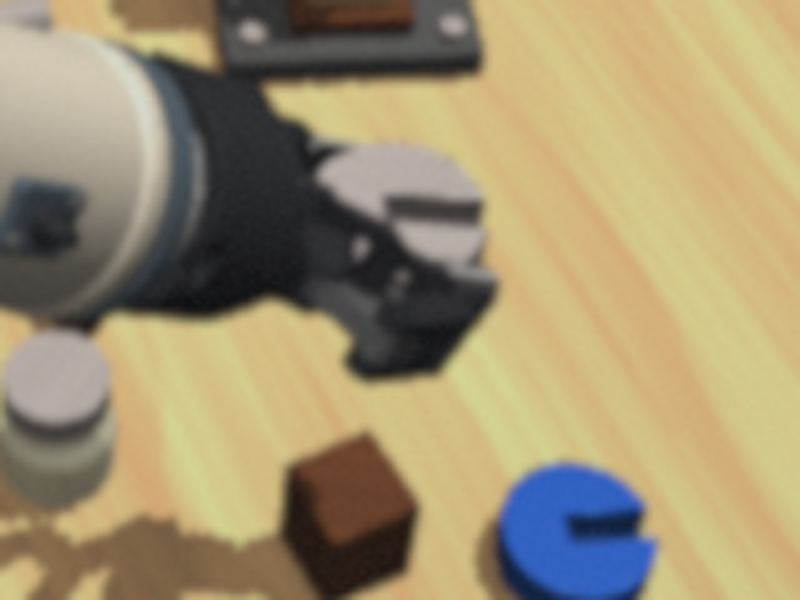

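Run:
```python
from h import *
a=cv2.imread('pics/w5.png')[...,::-1]
crop(a,320,262,160,140,5,'pics/w5c.png')
crop(a,125,120,100,100,6,'pics/w5p.png')
```

```text
pics/w5c.png origin 240 192 scale 5
pics/w5p.png origin 75 70 scale 6
```

View pics/w5c.png

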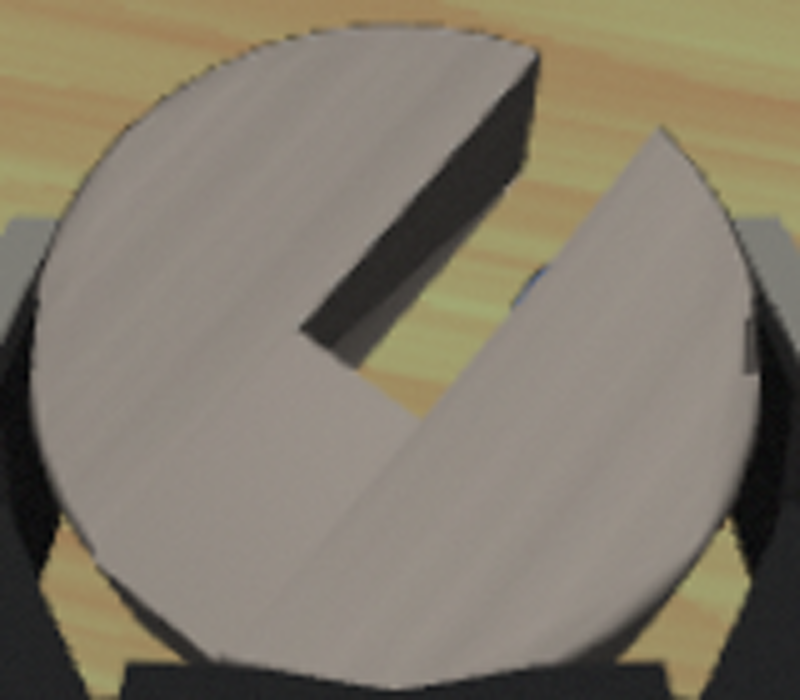

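View pics/w5p.png

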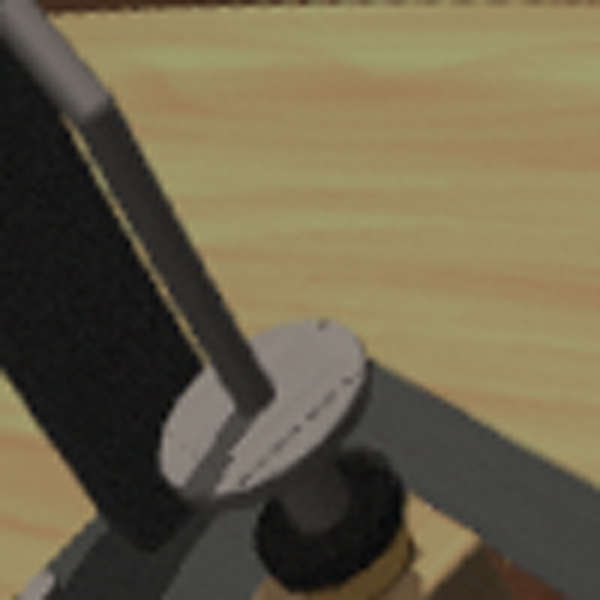

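Run:
```python
from h import *
from workcell import *
s=sense();f=grab_frame('wrist');pos,q=np.array(s['position']),s['eef_rot'];info(s)
def W(c,z):return wpx2w(f,(240+c[0]/5-.4,192+c[1]/5-.4),z,pos,q)
for z in (.2054+.004,.2134,.2134+.004):
    e1,e2,m1,m2=[W(c,z) for c in((302,328),(418,413),(540,50),(660,127))]
    e=(e1+e2)/2;m=(m1+m2)/2;d=m-e;u=d/np.linalg.norm(d);C=e+.005*u;C[2]-=.012
    print(z,'C',C,'ang',np.degrees(np.arctan2(d[1],d[0])),'L',np.linalg.norm(d),'w',np.linalg.norm(e1-e2),'C tool',R.from_quat(q).inv().apply(C-pos))
print('rod base',wpx2w(f,(75+256/6-.4,70+400/6-.4),.110,pos,q))
```

```text
t 4.75 pos [ 0.5404 -0.2458  0.1851] h 12.94229865092589 tilt 49.91474984887765 xz 0.001407106589192575 F [-0.1269  0.7269 -5.0106] w 0.05993093936105306
q [-0.822   0.2998  2.2002  1.4527  0.7302 -0.6832]
0.2094 C [ 0.5263 -0.2492  0.1974] ang -25.459179851135804 L 0.034757169139821444 w 0.012194797952133055 C tool [ 0.0002 -0.0001 -0.019 ]
0.2134 C [ 0.5249 -0.2497  0.2014] ang -25.45917985113565 L 0.03359421169774541 w 0.011786766130669259 C tool [ 0.0003 -0.0022 -0.0228]
0.2174 C [ 0.5234 -0.2501  0.2054] ang -25.45917985113583 L 0.0324312542556691 w 0.011378734309205414 C tool [ 0.0004 -0.0043 -0.0265]
rod base [0.6516 0.027  0.11  ]
```

```bash
cat >> h.py <<'E'
def planD(s,C,h,off,th=50):
    Rt=ori(h,th);plan(s,np.array(C)-Rt.apply(off),Rt)
def disc(s,off):return np.array(s['position'])+R.from_quat(s['eef_rot']).apply(off)
OFF1=np.array([.0003,-.001,-.0195])
E
python3 - <<'E'
from h import *
from workcell import *
s=sense();info(s);print(disc(s,OFF1));planD(s,[.56,.07,.17],5,OFF1)
E
```

```text
t 4.8 pos [ 0.5404 -0.2457  0.1847] h 12.94176990534905 tilt 49.90220827032667 xz 0.00043479246746713773 F [-0.1188  0.3984 -5.2313] w 0.060246551603351996
q [-0.8219  0.3006  2.2001  1.4527  0.7304 -0.6829]
[ 0.5266 -0.2492  0.198 ]
rot total [0.0017 0.1058 0.0895] rows 1 each [0.0017 0.1058 0.0895]
then shift [-0.3131 -0.018   0.065 ] rows 7 each [-0.0447 -0.0026  0.0093]
```

```bash
python3 -m pendant '[[[-0.02,0,0,0,0.106,0.09,0.05],[-0.037,-0.002,0.008,0,0,0,0.05],[-0.037,-0.002,0.008,0,0,0,0.05],[-0.037,-0.002,0.008,0,0,0,0.05],[-0.037,-0.002,0.008,0,0,0,0.05],[-0.037,-0.002,0.008,0,0,0,0.05],[-0.037,-0.002,0.008,0,0,0,0.05],[-0.037,-0.002,0.008,0,0,0,0.05],[-0.034,-0.002,0.009,0,0,0,0.05],[0,0,0,0,0,0,0.05]]]'
python3 - <<'E'
from h import *
from workcell import *
s=sense();info(s);print(disc(s,OFF1));planD(s,[.56,.07,.17],5,OFF1)
f=grab_frame('wrist');cv2.imwrite('pics/w6.png',f['img'][...,::-1])
E
```

```text
t: 5.8
position: [0.5698, 0.0638, 0.1552]
eef_rot: [0.67, -0.611, 0.284, -0.311]
force: [0.7, 1.2, -4.2]
grip_width: 0.0602
t 5.8 pos [0.5698 0.0638 0.1552] h 5.231706954931988 tilt 49.85199534537234 xz 0.0010881634666743412 F [ 0.716   1.186  -4.1904] w 0.06016986036943935
q [ 0.1243  0.2523  2.4236  3.2074  0.4048 -1.6109]
[0.5556 0.0622 0.1686]
rot total [0.0026 0.0024 0.0034] rows 1 each [0.0026 0.0024 0.0034]
then shift [-0.0074 -0.0044  0.0029] rows 1 each [-0.0074 -0.0044  0.0029]
```

View pics/w6.png

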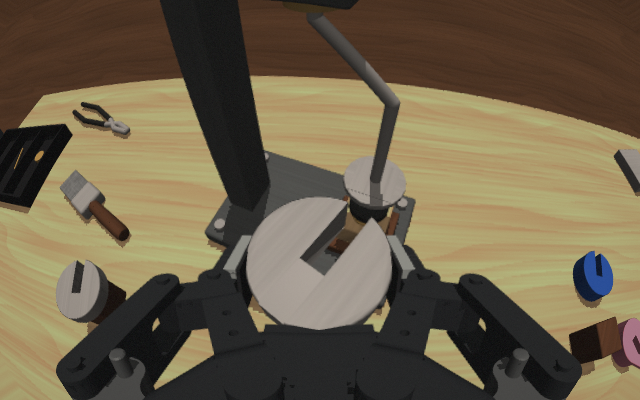

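The held disc shows its slot facing the collar (372,183), with the rod from (377,178) up to (395,104). I'll measure the rod from here.

Run:
```python
from h import *
a=cv2.imread('pics/w6.png')[...,::-1]
crop(a,375,165,90,130,6,'pics/w6c.png')
```

```text
pics/w6c.png origin 330 100 scale 6
```

View pics/w6c.png

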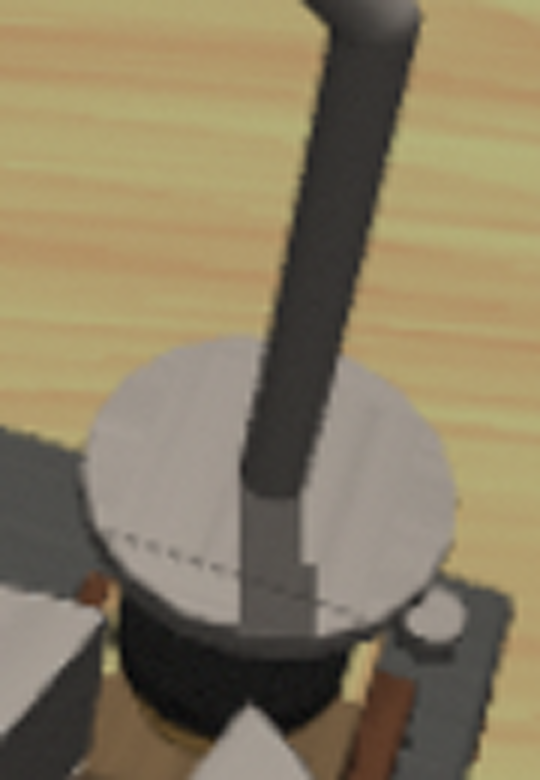

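Run:
```python
from h import *
from workcell import *
s=sense();f=grab_frame('wrist');pos,q=np.array(s['position']),s['eef_rot'];info(s)
W=lambda c,z:wpx2w(f,(330+c[0]/6-.4,100+c[1]/6-.4),z,pos,q)
print('base',W((275,480),.110),'collar ctr',W((268,482),.110),'mid',W((320,270),.147),'top',W((372,35),.185))
h=4.0
print(disc(s,OFF1));
a=np.radians(5-38.4);u=np.array([np.cos(a),np.sin(a),0]);P=np.array([.6503,.0263,.128])
planD(s,P-.058*u,5,OFF1)
```

```text
t 5.85 pos [0.5696 0.0626 0.1554] h 5.295529765643241 tilt 49.862260090188606 xz 0.0017694225255995844 F [-0.7631 -0.2935 -5.2104] w 0.05991318654757443
q [ 0.1203  0.2514  2.4242  3.1987  0.4047 -1.6067]
base [0.652  0.0259 0.11  ] collar ctr [0.6515 0.0268 0.11  ] mid [0.6543 0.026  0.147 ] top [0.6504 0.0268 0.185 ]
[0.5554 0.061  0.1688]
rot total [0.0024 0.0028 0.0047] rows 1 each [0.0024 0.0028 0.0047]
then shift [0.0069 0.0016 0.0615] rows 2 each [0.0034 0.0008 0.0307]
```

```bash
python3 -m pendant '[[[0.002,0,0.015,0.002,0.003,0.005,0.05],[0.002,0.001,0.018,0,0,0,0.05],[0.002,0.001,0.016,0,0,0,0.05],[0.001,0,0.012,0,0,0,0.05],[0,0,0,0,0,0,0.05],[0,0,0,0,0,0,0.05]]]'
python3 - <<'E'
from h import *
from workcell import *
s=sense();info(s);print(disc(s,OFF1));
f=grab_frame('wrist');cv2.imwrite('pics/w7.png',f['img'][...,::-1])
g=grab_frame('side');crop(g['img'],360,190,120,90,6,'pics/s7.png')
a=np.radians(5-38.4);u=np.array([np.cos(a),np.sin(a),0]);P=np.array([.6512,.0264,.128])
planD(s,P-.058*u,5,OFF1)
planD(s,P,5,OFF1)
E
```

```text
t: 6.5
position: [0.6164, 0.0561, 0.1169]
eef_rot: [0.666, -0.613, 0.287, -0.312]
force: [0.5, 1.0, -4.7]
grip_width: 0.06
t 6.5 pos [0.6164 0.0561 0.1169] h 4.7096060467501255 tilt 50.18152135060302 xz 0.0002243021046453575 F [ 0.4623  0.9908 -4.6822] w 0.060037580884670455
q [ 0.0929  0.4046  2.3505  3.1594  0.4894 -1.5798]
[0.6022 0.0546 0.1301]
pics/s7.png origin 300 145 scale 6
rot total [-0.0032 -0.004  -0.0031] rows 1 each [-0.0032 -0.004  -0.0031]
then shift [-0.0037  0.0011  0.0021] rows 1 each [-0.0037  0.0011  0.0021]
rot total [-0.0032 -0.004  -0.0031] rows 1 each [-0.0032 -0.004  -0.0031]
then shift [ 0.0323 -0.0281  0.0369] rows 1 each [ 0.0323 -0.0281  0.0369]
```

View pics/w7.png

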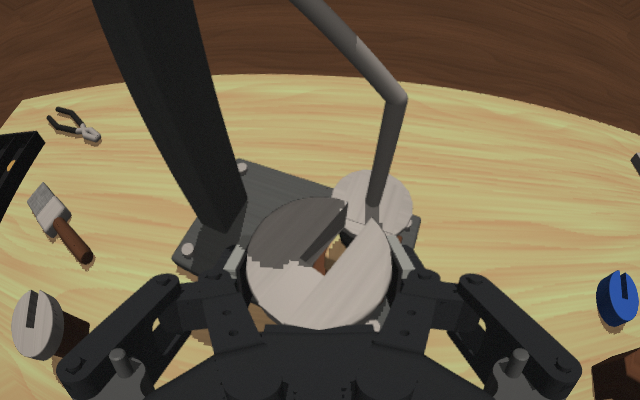

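View pics/s7.png

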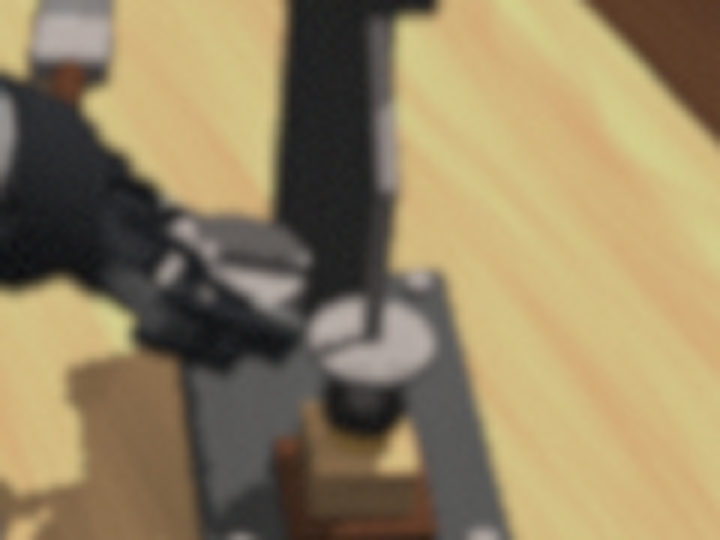

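```bash
python3 -m pendant '[[[-0.004,0.001,0.002,-0.003,-0.004,-0.003,0.05],[0,0,0,0,0,0,0.05],[0.006,-0.005,0.006,0,0,0,0.05],[0.006,-0.005,0.006,0,0,0,0.05],[0.003,-0.0025,0.003,0,0,0,0.05],[0,0,0,0,0,0,0.05],[0,0,0,0,0,0,0.05]]]'
python3 - <<'E'
from h import *
from workcell import *
s=sense();info(s);print(disc(s,OFF1));
f=grab_frame('wrist');crop(f['img'],340,215,140,120,5,'pics/w8.png')
a=np.radians(5-38.4);u=np.array([np.cos(a),np.sin(a),0]);P=np.array([.6512,.0264,.128])
d=P-disc(s,OFF1);print('along',d@u,'lat',d@[-u[1],u[0],0]);planD(s,P,5,OFF1)
E
```

```text
t: 7.3
position: [0.6383, 0.0475, 0.1153]
eef_rot: [0.668, -0.612, 0.286, -0.312]
force: [0.5, 0.2, -5.1]
grip_width: 0.0601
t 7.3 pos [0.6383 0.0475 0.1153] h 5.025152809455363 tilt 50.08314972428967 xz -0.00014033530215606937 F [ 0.4809  0.2468 -5.0875] w 0.06007069471665653
q [ 0.0607  0.4241  2.3072  3.0952  0.464  -1.5465]
[0.6241 0.0459 0.1285]
pics/w8.png origin 270 155 scale 5
along 0.03335635007702701 lat -0.0013668870341090084
rot total [-0.0015  0.0004  0.0002] rows 1 each [-0.0015  0.0004  0.0002]
then shift [ 0.0218 -0.0158  0.0197] rows 1 each [ 0.0218 -0.0158  0.0197]
```

View pics/w8.png

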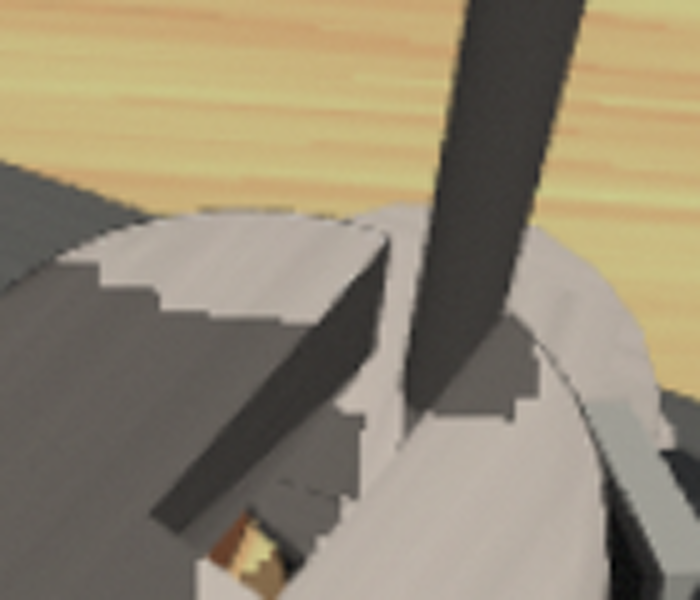

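Run:
```python
from h import *
from workcell import *
s=sense();f=grab_frame('wrist');pos,q=np.array(s['position']),s['eef_rot'];info(s)
W=lambda c,z:wpx2w(f,(270+c[0]/5-.4,155+c[1]/5-.4),z,pos,q)
z=disc(s,OFF1)[2]+.012
l,r=W((388,238),z),W((510,312),z);e=W((152,515),z);n=(r-l)/np.linalg.norm(r-l)
print('lips',l,r,np.linalg.norm(r-l),'mid',(l+r)/2,'slot dir',np.degrees(np.arctan2(*(l-e)[:2][::-1])))
p=wpx(f,[.6512,.0264,z],pos,q);print('rod pred crop px',(p-[270,155]+.4)*5)
for zz in(.12,.1405,.16,.18):print(zz,(wpx(f,[.6512,.0264,zz],pos,q)-[270,155]+.4)*5)
rod=np.array([.6512,.0264,z]);print('lat from mid toward right',(rod-(l+r)/2)@n)
```

```text
t 7.35 pos [0.6381 0.0476 0.1152] h 5.041975405493673 tilt 50.072490573111466 xz -0.00013562288994289906 F [ 1.7564 -0.081  -5.9874] w 0.06003406472596627
q [ 0.0611  0.424   2.3075  3.0953  0.4641 -1.5465]
lips [0.6512 0.0356 0.1405] [0.6443 0.0244 0.1405] 0.013232642688009865 mid [0.6478 0.03   0.1405] slot dir -32.24684505773588
rod pred crop px [488.0099 245.5228]
0.12 [461.7858 353.4399]
0.1405 [488.0106 245.5196]
0.16 [518.4059 115.7283]
0.18 [556.349  -54.3517]
lat from mid toward right 0.001257283909041247
```

```bash
python3 -m pendant '[[[0.0032,-0.0025,0.003,0,0,0,0.05],[0.0032,-0.0025,0.003,0,0,0,0.05],[0.0032,-0.0025,0.003,0,0,0,0.05],[0.0032,-0.0025,0.003,0,0,0,0.05],[0,0,0,0,0,0,0.05],[0,0,0,0,0,0,0.05]]]'
python3 - <<'E'
from h import *
from workcell import *
s=sense();info(s);print(disc(s,OFF1));
f=grab_frame('wrist');crop(f['img'],340,215,140,120,5,'pics/w9.png')
a=np.radians(5-37.8);u=np.array([np.cos(a),np.sin(a),0]);P=np.array([.6517,.0272,.128])
d=P-disc(s,OFF1);print('along',d@u,'lat',d@[-u[1],u[0],0]);planD(s,P,5,OFF1)
E
```

```text
t: 8.0
position: [0.6551, 0.0362, 0.1153]
eef_rot: [0.668, -0.612, 0.286, -0.312]
force: [-0.5, 0.0, -5.2]
grip_width: 0.06
t 8.0 pos [0.6551 0.0362 0.1153] h 5.041192875856732 tilt 50.09516873838501 xz -0.00012434077892520268 F [-0.4605  0.0196 -5.2468] w 0.06002341885621781
q [ 0.0295  0.4367  2.2744  3.0371  0.445  -1.5139]
[0.6408 0.0347 0.1286]
pics/w9.png origin 270 155 scale 5
along 0.01318503625727133 lat -0.0004030646426230012
rot total [-0.0017  0.0006  0.0004] rows 1 each [-0.0017  0.0006  0.0004]
then shift [ 0.0084 -0.006   0.0082] rows 1 each [ 0.0084 -0.006   0.0082]
```

View pics/w9.png

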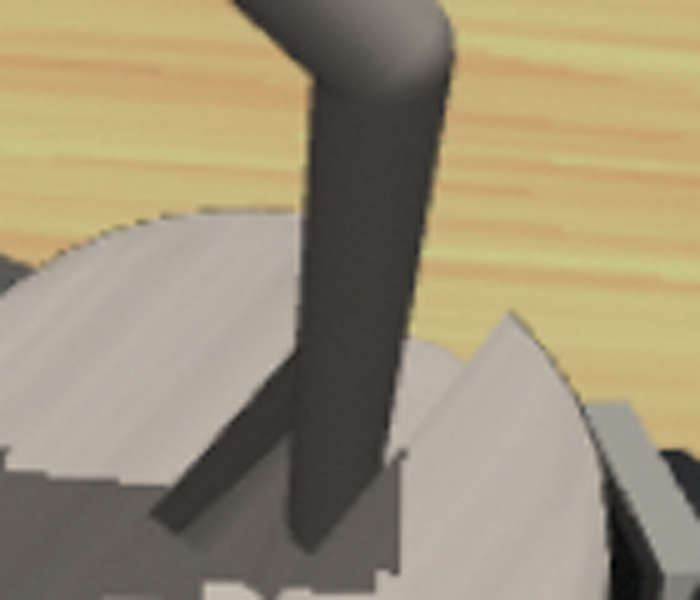

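The rod is inside the slot at crop (345,430) and no side force shows. I'll push on the rest in small steps.

```bash
python3 -m pendant '[[[0.0025,-0.002,0.0024,0,0,0,0.05],[0.0025,-0.002,0.0024,0,0,0,0.05],[0.0019,-0.0015,0.0018,0,0,0,0.05],[0,0,0,0,0,0,0.05]]]'
python3 -m pendant '[[[0.0006,-0.0005,0.0006,0,0,0,0.05],[0.0006,-0.0005,0.0006,0,0,0,0.05],[0,0,0,0,0,0,0.05]]]'
python3 - <<'E'
from h import *
from workcell import *
s=sense();info(s);print(disc(s,OFF1));
f=grab_frame('wrist');crop(f['img'],340,215,140,120,5,'pics/w10.png')
a=np.radians(5-37.8);u=np.array([np.cos(a),np.sin(a),0]);P=np.array([.6517,.0272,.128])
d=P-disc(s,OFF1);print('along',d@u,'lat',d@[-u[1],u[0],0],'F along',np.array(s['force'])@u)
E
```

```text
t: 8.45
position: [0.6648, 0.0301, 0.1156]
eef_rot: [0.668, -0.612, 0.286, -0.313]
force: [0.0, 0.2, -3.5]
grip_width: 0.06
t: 8.75
position: [0.6659, 0.0292, 0.1154]
eef_rot: [0.668, -0.612, 0.286, -0.312]
force: [0.6, 0.1, -4.9]
grip_width: 0.06
t 8.75 pos [0.6659 0.0292 0.1154] h 5.055087238340819 tilt 50.10743674908673 xz -0.0001644057293105905 F [ 0.6006  0.1328 -4.8527] w 0.059997077794704264
q [ 0.0112  0.4452  2.2525  3.0002  0.433  -1.4916]
[0.6517 0.0277 0.1287]
pics/w10.png origin 270 155 scale 5
along 0.00024970301137462844 lat -0.0003992374506709248 F along 0.432898719967047
```

View pics/w10.png

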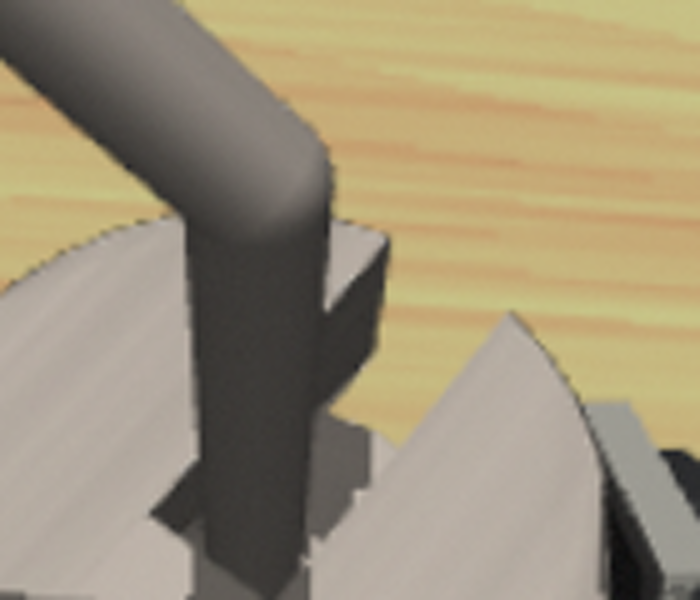

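```bash
for i in 1; do python3 -m pendant '[[[0.0006,-0.0005,0.0006,0,0,0,0.05],[0,0,0,0,0,0,0.05]]]'; python3 -m pendant '[[[0.0006,-0.0005,0.0006,0,0,0,0.05],[0,0,0,0,0,0,0.05]]]';python3 -m pendant '[[[0.0006,-0.0005,0.0006,0,0,0,0.05],[0,0,0,0,0,0,0.05]]]'; done
python3 - <<'E'
from h import *
from workcell import *
s=sense();info(s)
f=grab_frame('wrist');crop(f['img'],320,255,160,120,5,'pics/w11.png')
E
```

```text
t: 9.0
position: [0.6668, 0.0287, 0.1154]
eef_rot: [0.668, -0.612, 0.286, -0.312]
force: [0.3, 0.7, -5.4]
grip_width: 0.0601
t: 9.2
position: [0.6677, 0.0282, 0.1155]
eef_rot: [0.668, -0.612, 0.286, -0.312]
force: [0.5, -0.2, -4.6]
grip_width: 0.0601
t: 9.4
position: [0.6684, 0.0276, 0.1153]
eef_rot: [0.668, -0.612, 0.286, -0.312]
force: [0.3, -0.3, -4.6]
grip_width: 0.0599
t 9.4 pos [0.6684 0.0276 0.1153] h 5.0566787627789775 tilt 50.09484592667471 xz -0.00015434974234362908 F [ 0.3246 -0.3178 -4.5881] w 0.0599010296477602
q [ 0.0072  0.4473  2.2475  2.9919  0.4301 -1.4865]
pics/w11.png origin 240 195 scale 5
```

View pics/w11.png

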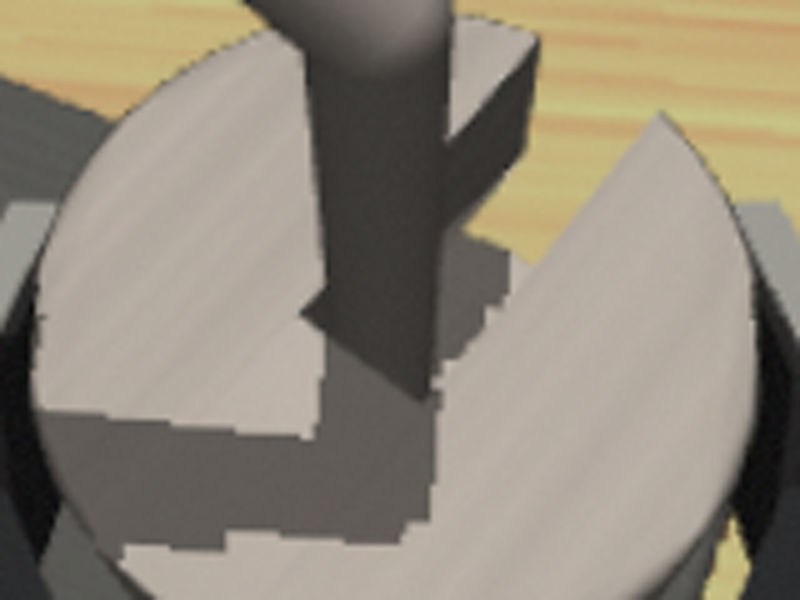

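```bash
python3 -m pendant '[[[0.0006,-0.0005,0.0006,0,0,0,0.05],[0,0,0,0,0,0,0.05]]]'; python3 -m pendant '[[[0.0006,-0.0005,0.0006,0,0,0,0.05],[0,0,0,0,0,0,0.05]]]'
python3 - <<'E'
from h import *
from workcell import *
s=sense();info(s)
f=grab_frame('wrist');crop(f['img'],320,255,160,120,5,'pics/w12.png')
E
```

```text
t: 9.65
position: [0.6685, 0.0276, 0.1149]
eef_rot: [0.669, -0.611, 0.285, -0.312]
force: [-3.8, 3.1, -3.4]
grip_width: 0.0598
t: 9.85
position: [0.6685, 0.0274, 0.1144]
eef_rot: [0.669, -0.611, 0.285, -0.312]
force: [-6.2, 5.4, -2.8]
grip_width: 0.06
t 9.85 pos [0.6685 0.0274 0.1144] h 5.183702605184206 tilt 49.94426508983601 xz 0.0002908243866971416 F [-6.2156  5.3633 -2.7741] w 0.06002014216071338
q [ 0.0057  0.4485  2.246   2.985   0.4275 -1.483 ]
pics/w12.png origin 240 195 scale 5
```

View pics/w12.png

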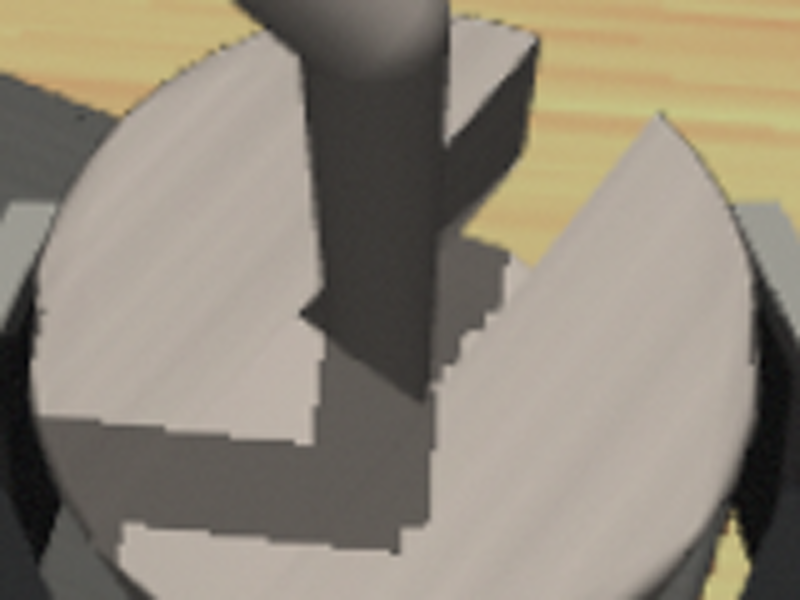

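Contact is felt: about 8 N back along the slot, so the disc is home against the rod. I'll relax the push and lower.

```bash
python3 -m pendant '[[[-0.0008,0.0006,-0.0008,0,0,0,0.05],[0,0.0015,0.0013,0,0,0,0.05],[0,0.0015,0.0013,0,0,0,0.05],[0,0,0,0,0,0,0.05]]]';  python3 -m pendant '[[[0,0.0015,0.0013,0,0,0,0.05],[0,0,0,0,0,0,0.05]]]';python3 -m pendant '[[[0,0.0015,0.0013,0,0,0,0.05],[0,0,0,0,0,0,0.05]]]'
python3 - <<'E'
from h import *
from workcell import *
g=grab_frame('side');crop(g['img'],360,190,120,90,6,'pics/s13.png')
E
```

```text
t: 10.3
position: [0.6686, 0.0276, 0.1111]
eef_rot: [0.669, -0.612, 0.286, -0.312]
force: [-5.8, 2.8, -1.5]
grip_width: 0.0599
t: 10.5
position: [0.6686, 0.0276, 0.1091]
eef_rot: [0.669, -0.612, 0.286, -0.312]
force: [-5.8, 3.3, -0.0]
grip_width: 0.0597
t: 10.7
position: [0.6686, 0.0276, 0.1071]
eef_rot: [0.669, -0.612, 0.286, -0.312]
force: [-6.6, 4.1, -1.3]
grip_width: 0.0598
pics/s13.png origin 300 145 scale 6
```

View pics/s13.png

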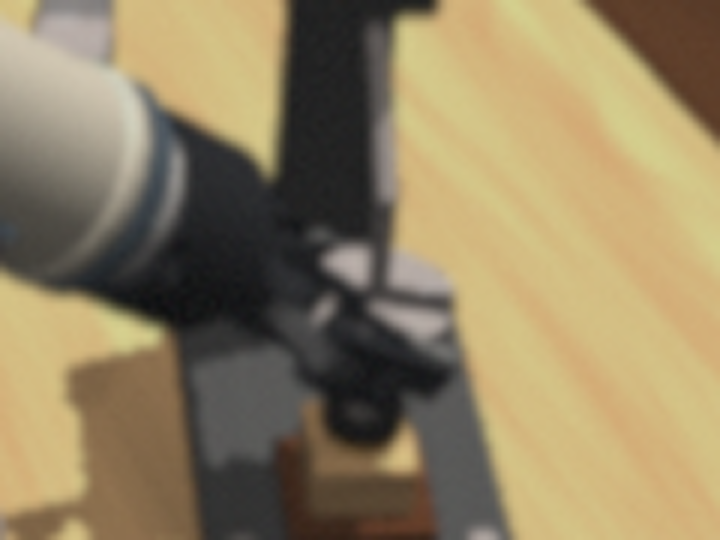

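```bash
python3 -m pendant '[[[-0.0006,0.0005,-0.0006,0,0,0,0.05],[0,0,0,0,0,0,0.05],[0,0,0,0,0,0,0.05]]]';  python3 -m pendant '[[[0,0.0015,0.0013,0,0,0,0.05],[0,0,0,0,0,0,0.05]]]';python3 -m pendant '[[[0,0.0015,0.0013,0,0,0,0.05],[0,0,0,0,0,0,0.05]]]'
```

```text
t: 11.05
position: [0.6686, 0.0278, 0.1077]
eef_rot: [0.668, -0.612, 0.286, -0.313]
force: [-1.2, 0.4, -3.6]
grip_width: 0.0599
t: 11.25
position: [0.6686, 0.0278, 0.1055]
eef_rot: [0.668, -0.612, 0.286, -0.313]
force: [-1.4, 0.3, -1.0]
grip_width: 0.0598
t: 11.45
position: [0.6686, 0.0278, 0.1036]
eef_rot: [0.668, -0.612, 0.286, -0.313]
force: [-2.3, -0.6, -0.8]
grip_width: 0.0598
```

```bash
python3 -m pendant '[[[0,0.001,0.0008,0,0,0,0.05],[0,0,0,0,0,0,0.05]]]'; python3 -m pendant '[[[0,0,0.0005,0,0,0,0.07],[0,0,0,0,0,0,0.07],[0,0,0,0,0,0,0.07],[0,0,0,0,0,0,0.07]]]' 20
python3 - <<'E'
from h import *
from workcell import *
s=sense();info(s)
f=grab_frame('wrist');crop(f['img'],320,255,160,120,5,'pics/w14.png')
g=grab_frame('side');crop(g['img'],360,190,120,90,6,'pics/s14.png')
E
```

```text
t: 11.65
position: [0.6686, 0.0278, 0.1024]
eef_rot: [0.668, -0.612, 0.286, -0.313]
force: [-1.5, -0.9, -0.6]
grip_width: 0.0597
t: 12.05
position: [0.6689, 0.028, 0.1022]
eef_rot: [0.668, -0.612, 0.286, -0.313]
force: [0.3, 0.1, -0.0]
grip_width: 0.07
t 12.05 pos [0.6689 0.028  0.1022] h 5.0604509890596026 tilt 50.13362867569432 xz -0.00015903715551623954 F [ 0.3186  0.0585 -0.0354] w 0.06995513059415918
q [ 0.0079  0.4795  2.249   3.0032  0.4641 -1.4984]
pics/w14.png origin 240 195 scale 5
pics/s14.png origin 300 145 scale 6
```

View pics/w14.png

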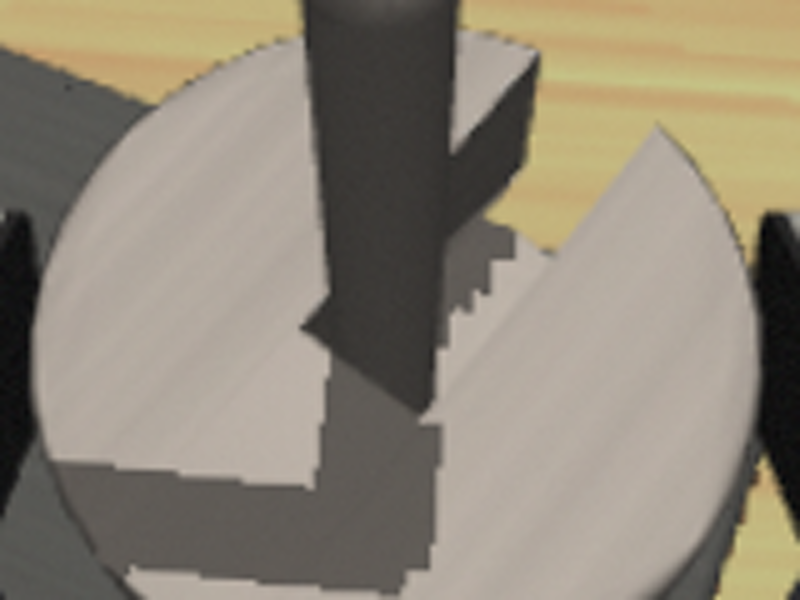

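View pics/s14.png

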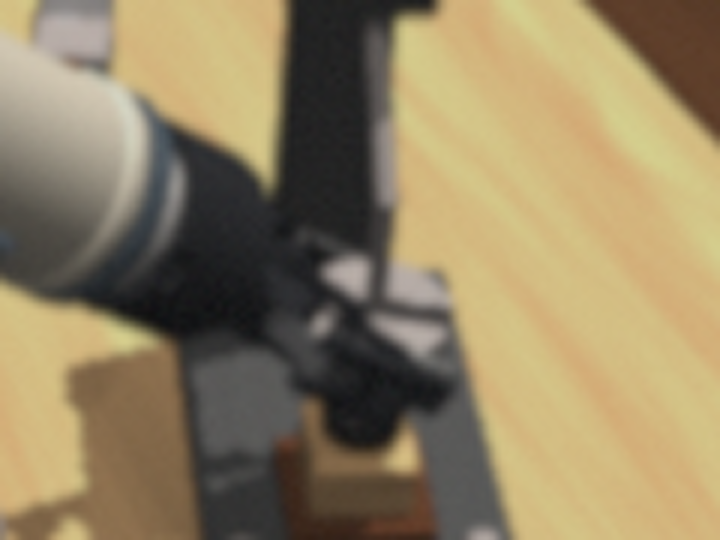

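The disc stays home: rod at the slot end, crop (380,370), and lying flat. Opening fully and retreating along the tool axis.

```bash
python3 -m pendant '[[[0,0,0,0,0,0,0.085],[0,0,0,0,0,0,0.085],[0,0,-0.01,0,0,0,0.085],[0,0,-0.02,0,0,0,0.085],[0,0,-0.03,0,0,0,0.085],[0,0,-0.04,0,0,0,0.085],[0,0,0,0,0,0,0.085]]]'
python3 - <<'E'
from h import *
from workcell import *
s=sense();info(s)
f=grab_frame('wrist');cv2.imwrite('pics/w15.png',f['img'][...,::-1])
g=grab_frame('side');crop(g['img'],360,190,120,90,6,'pics/s15.png')
E
```

```text
t: 12.85
position: [0.5893, 0.0209, 0.1683]
eef_rot: [0.668, -0.612, 0.286, -0.313]
force: [-0.7, -0.3, 0.8]
grip_width: 0.0849
t 12.85 pos [0.5893 0.0209 0.1683] h 5.047208906963456 tilt 50.179550553060054 xz 0.0001851357388478747 F [-0.7455 -0.3357  0.7766] w 0.08489416672760183
q [-0.0113  0.237   2.387   2.9258  0.3635 -1.4327]
pics/s15.png origin 300 145 scale 6
```

View pics/w15.png

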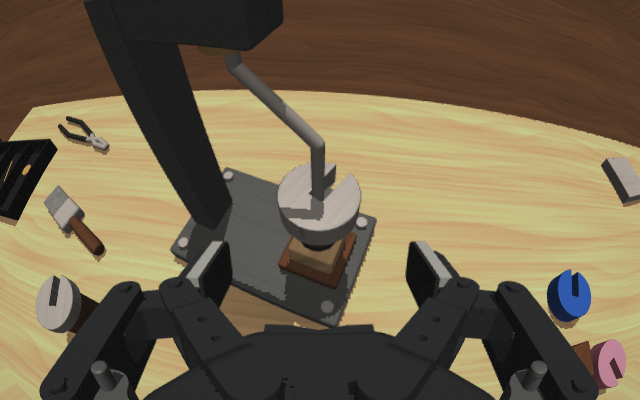

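View pics/s15.png

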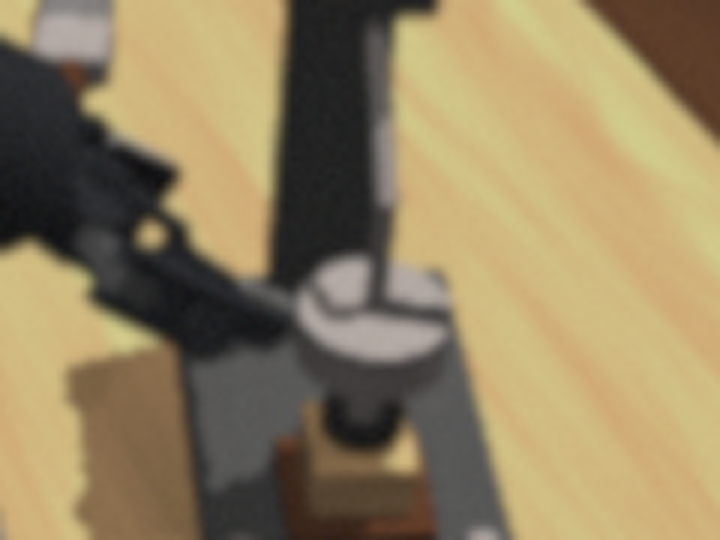

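Run:
```python
from h import *
from workcell import *
s=sense();plan(s,[.45,.291,.15],ori(0,50))
```

```text
rot total [-0.0042  0.0675  0.0566] rows 1 each [-0.0042  0.0675  0.0566]
then shift [-0.2699  0.1048 -0.0978] rows 6 each [-0.045   0.0175 -0.0163]
```

```bash
python3 -m pendant '[[[-0.02,0.012,-0.012,-0.004,0.067,0.057,0.085],[-0.035,0.013,-0.012,0,0,0,0.085],[-0.036,0.013,-0.012,0,0,0,0.085],[-0.036,0.013,-0.012,0,0,0,0.085],[-0.036,0.013,-0.012,0,0,0,0.085],[-0.036,0.013,-0.012,0,0,0,0.085],[-0.036,0.014,-0.013,0,0,0,0.085],[-0.035,0.014,-0.013,0,0,0,0.085],[0,0,0,0,0,0,0.085],[0,0,0,0,0,0,0.085]]]'
python3 - <<'E'
from h import *
from workcell import *
s=sense();info(s)
f=grab_frame('wrist');cv2.imwrite('pics/w16.png',f['img'][...,::-1])
p=wpx(f,[.5335,.2905,.066],s['position'],s['eef_rot']);print(p)
u,v=p.astype(int);crop(f['img'],u,v,110,90,7,'pics/w16c.png')
E
```

```text
t: 13.95
position: [0.4504, 0.273, 0.1484]
eef_rot: [0.656, -0.623, 0.292, -0.31]
force: [-0.1, -0.0, -0.2]
grip_width: 0.085
t 13.95 pos [0.4504 0.273  0.1484] h 2.9559845687224193 tilt 50.42171447480505 xz -0.0027568815790033896 F [-0.1488 -0.0461 -0.2392] w 0.08504208415911484
q [ 0.9412  0.2877  2.4134  4.4374  0.6699 -2.1287]
[303.7288 201.3652]
pics/w16c.png origin 248 156 scale 7
```

View pics/w16.png

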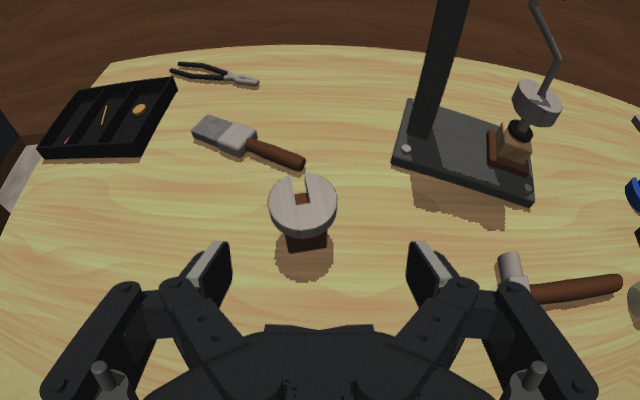

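View pics/w16c.png

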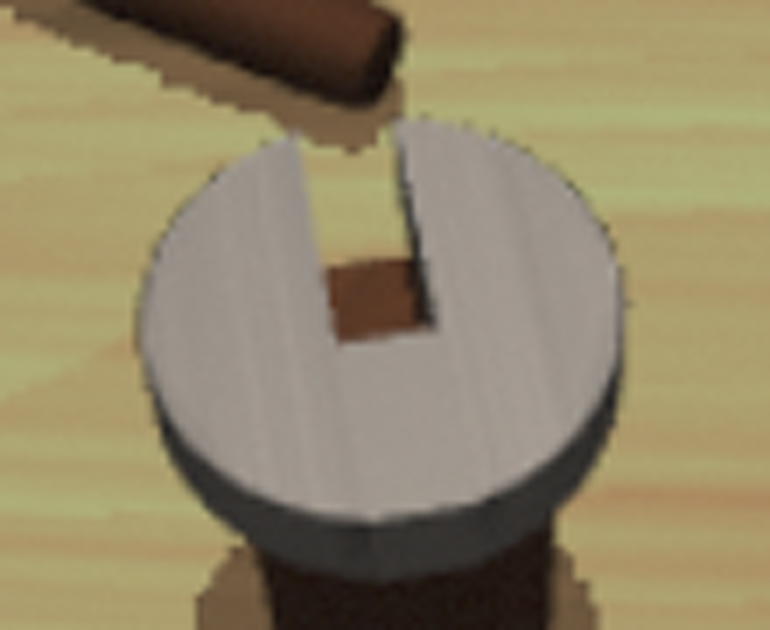

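The thin disc sits at (303,203) with its slot toward (298,180). The low rim confirms it is the thin one. Joint 4 is at its range end, so I'll turn the heading back toward radial.

Run:
```python
from h import *
from workcell import *
s=sense();f=grab_frame('wrist');pos,q=np.array(s['position']),s['eef_rot'];info(s)
W=lambda c,z=.066:wpx2w(f,(248+c[0]/7-.43,156+c[1]/7-.43),z,pos,q)
e1,e2,m1,m2=[W(c) for c in((337,343),(432,328),(300,132),(393,123))]
e=(e1+e2)/2;m=(m1+m2)/2;d=m-e;u=d/np.linalg.norm(d)
print('C',e+.005*u,'ang',np.degrees(np.arctan2(d[1],d[0])),'L',np.linalg.norm(d),np.linalg.norm(e1-e2))
a=np.degrees(np.arctan2(*(e2-e1)[:2][::-1]));print(a)
Rt=ori(15,50);plan(s,[.46,.27,.14],Rt)
```

```text
t 14.0 pos [0.4507 0.2715 0.1484] h 2.8112281253842095 tilt 50.411744441011734 xz -0.00286133124774407 F [-0.0202  0.0675 -0.6999] w 0.08468406881823944
q [ 0.9388  0.2869  2.4142  4.4376  0.6699 -2.1286]
C [0.5365 0.2909 0.066 ] ang 13.186705519009859 L 0.03372512489588095 0.011998460824028653
-76.55996962390569
rot total [-0.0075 -0.1616 -0.1383] rows 2 each [-0.0037 -0.0808 -0.0692]
then shift [0.0039 0.001  0.012 ] rows 1 each [0.0039 0.001  0.012 ]
```

```bash
python3 -m pendant '[[[0,0,-0.005,-0.004,-0.081,-0.069,0.085],[0,0,-0.005,-0.004,-0.081,-0.069,0.085],[0,0,0,0,0,0,0.085],[0,0,0,0,0,0,0.085]]]'
python3 - <<'E'
from h import *
from workcell import *
s=sense();info(s);Rt=ori(15,50);z=Rt.as_matrix()[:,2];C=np.array([.535,.291,.058])
plan(s,C-.07*z,Rt)
E
```

```text
t: 14.45
position: [0.4445, 0.2684, 0.1558]
eef_rot: [0.716, -0.555, 0.258, -0.335]
force: [-0.1, -0.2, -0.5]
grip_width: 0.0852
t 14.45 pos [0.4445 0.2684 0.1558] h 14.53530601661678 tilt 50.06300450461723 xz -0.002329277969537469 F [-0.0695 -0.2316 -0.5335] w 0.08523707252560873
q [ 0.8098  0.217   2.4899  4.0403  0.5417 -2.012 ]
rot total [-0.0011 -0.0047 -0.007 ] rows 1 each [-0.0011 -0.0047 -0.007 ]
then shift [0.0016 0.015  0.0643] rows 2 each [0.0008 0.0075 0.0322]
```

```bash
python3 -m pendant '[[[0.001,0.007,0.022,-0.001,-0.005,-0.007,0.085],[0.001,0.008,0.022,0,0,0,0.085],[0,0,0.02,0,0,0,0.085],[0,0,0,0,0,0,0.085],[0,0,0,0,0,0,0.085]]]'
python3 - <<'E'
from h import *
from workcell import *
s=sense();info(s);Rt=ori(15,50);z=Rt.as_matrix()[:,2];C=np.array([.535,.291,.058])
f=grab_frame('wrist');cv2.imwrite('pics/w17.png',f['img'][...,::-1])
u,v=wpx(f,[.535,.291,.066],s['position'],s['eef_rot']).astype(int);print(u,v);crop(f['img'],u,v,110,90,7,'pics/w17c.png')
plan(s,C+.022*z,Rt)
E
```

```text
t: 14.95
position: [0.482, 0.2786, 0.1027]
eef_rot: [0.721, -0.55, 0.257, -0.335]
force: [-0.0, 0.5, 0.8]
grip_width: 0.085
t 14.95 pos [0.482  0.2786 0.1027] h 15.304842417364549 tilt 49.95957623130613 xz 0.001112303594681896 F [-0.0498  0.4918  0.8235] w 0.08500512933470102
q [ 0.7367  0.4139  2.4447  3.7721  0.6295 -1.789 ]
321 199
pics/w17c.png origin 266 154 scale 7
rot total [0.0007 0.0034 0.0043] rows 1 each [0.0007 0.0034 0.0043]
then shift [ 0.0018 -0.0007  0.0924] rows 2 each [ 0.0009 -0.0004  0.0462]
```

View pics/w17.png

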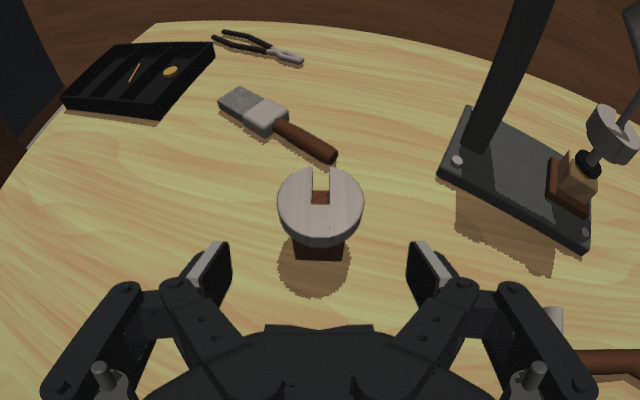

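View pics/w17c.png

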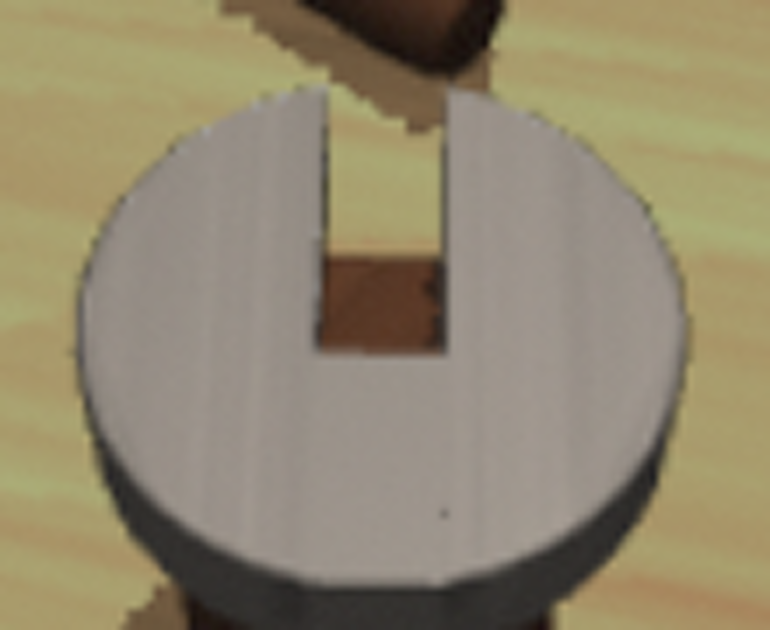

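```bash
python3 - <<'E'
from h import *
from workcell import *
s=sense();f=grab_frame('wrist');pos,q=np.array(s['position']),s['eef_rot'];info(s)
print('brush',wpx2w(f,(335,162),.012,pos,q))
W=lambda c,z=.066:wpx2w(f,(266+c[0]/7-.43,154+c[1]/7-.43),z,pos,q)
e1,e2,m1,m2=[W(c) for c in((319,353),(447,353),(326,90),(446,95))]
e=(e1+e2)/2;m=(m1+m2)/2;d=m-e;u=d/np.linalg.norm(d)
print('C',e+.005*u,'ang',np.degrees(np.arctan2(d[1],d[0])),'L',np.linalg.norm(d),np.linalg.norm(e1-e2))
E
python3 -m pendant '[[[0.001,0,0.03,0.001,0.003,0.004,0.085],[0.001,-0.001,0.035,0,0,0,0.085],[0,0,0.027,0,0,0,0.085],[0,0,0,0,0,0,0.085],[0,0,0,0,0,0,0.085]]]'
python3 - <<'E'
from h import *
from workcell import *
s=sense();info(s);Rt=ori(15,50);z=Rt.as_matrix()[:,2];C=np.array([.535,.291,.058])
f=grab_frame('wrist');cv2.imwrite('pics/w18.png',f['img'][...,::-1])
plan(s,C+.022*z,Rt)
E
```

```text
t 15.0 pos [0.4816 0.2788 0.1031] h 15.362788345599801 tilt 49.98199596366907 xz 0.0008271436262564102 F [-0.3356  0.5532  0.4106] w 0.08460654446732395
q [ 0.737   0.4126  2.4454  3.7712  0.6293 -1.7887]
brush [0.6165 0.2987 0.012 ]
C [0.5361 0.2923 0.066 ] ang 14.595476829335697 L 0.03342262644122852 0.012692123636549287
t: 15.55
position: [0.5504, 0.2957, 0.0451]
eef_rot: [0.72, -0.551, 0.257, -0.336]
force: [0.6, 0.5, -0.1]
grip_width: 0.0851
t 15.55 pos [0.5504 0.2957 0.0451] h 15.16277248512491 tilt 50.03252977194996 xz -0.00018129014758488937 F [ 0.5958  0.4561 -0.057 ] w 0.08508805901374675
q [ 0.6486  0.6074  2.3169  3.6185  0.6754 -1.7   ]
rot total [-0.0006  0.0023  0.0017] rows 1 each [-0.0006  0.0023  0.0017]
then shift [0.0005 0.0004 0.0014] rows 1 each [0.0005 0.0004 0.0014]
```

View pics/w18.png

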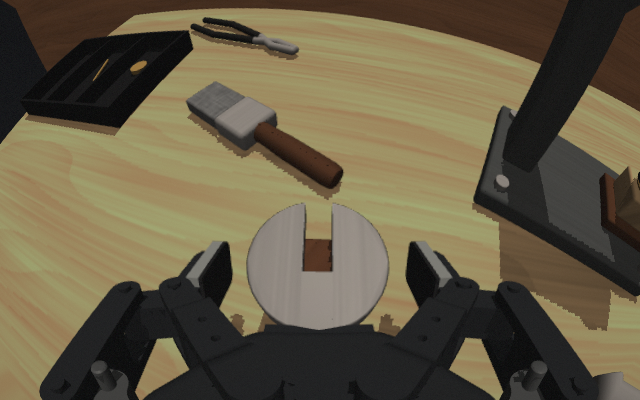

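Disc centred between the pads (columns 248–388). Closing and lifting.

```bash
python3 -m pendant '[[[0,0,0.001,0,0,0,0.055],[0,0,0,0,0,0,0.05],[0,0,0,0,0,0,0.05],[0,0,0,0,0,0,0.05],[0,0,0,0,0,0,0.05],[0,0,0,0,0,0,0.05]]]' 80
python3 -m pendant '[[[0,-0.008,-0.006,0,0,0,0.05],[0,-0.015,-0.013,0,0,0,0.05],[0,-0.023,-0.019,0,0,0,0.05],[0,-0.031,-0.026,0,0,0,0.05],[0,-0.023,-0.019,0,0,0,0.05],[0,0,0,0,0,0,0.05],[0,0,0,0,0,0,0.05]]]'
python3 - <<'E'
from h import *
from workcell import *
s=sense();info(s)
f=grab_frame('wrist');cv2.imwrite('pics/w19.png',f['img'][...,::-1]);crop(f['img'],320,262,160,140,5,'pics/w19c.png');info(sense())
E
```

```text
t: 16.2
position: [0.5511, 0.2964, 0.0454]
eef_rot: [0.72, -0.55, 0.257, -0.337]
force: [-6.7, -1.8, 9.1]
grip_width: 0.0596
t: 16.9
position: [0.5517, 0.2964, 0.1748]
eef_rot: [0.72, -0.55, 0.256, -0.337]
force: [-0.1, -0.3, -4.9]
grip_width: 0.0596
t 16.9 pos [0.5517 0.2964 0.1748] h 15.223306667645787 tilt 50.0988034463022 xz -0.001832950144632528 F [-0.12   -0.2723 -4.8563] w 0.059641356811148884
q [ 0.6468  0.2747  2.29    3.9962  0.3863 -2.1344]
pics/w19c.png origin 240 192 scale 5
t 16.95 pos [0.5513 0.296  0.1733] h 15.229183645738066 tilt 49.97416867444037 xz -0.0007196344832995916 F [ 0.1536  0.192  -2.8811] w 0.05948702318617727
q [ 0.6467  0.2768  2.2905  3.9959  0.3865 -2.1343]
```

View pics/w19c.png

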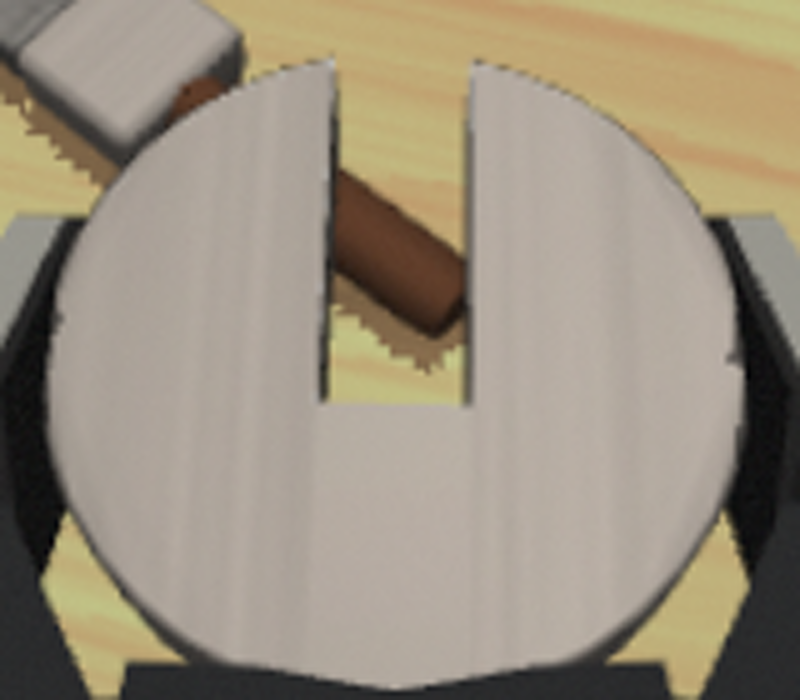

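Run:
```python
from h import *
from workcell import *
s=sense();info(s);f=grab_frame('wrist');pos,q=np.array(s['position']),s['eef_rot']
for z in (.190,.1937,.198):
    W=lambda c:wpx2w(f,(240+c[0]/5-.4,192+c[1]/5-.4),z,pos,q)
    e1,e2,m1,m2=[W(c) for c in((320,403),(470,405),(333,60),(470,62))]
    e=(e1+e2)/2;m=(m1+m2)/2;d=m-e;u=d/np.linalg.norm(d);C=e+.005*u;C[2]-=.008
    print(z,'C',C,'ang',np.degrees(np.arctan2(d[1],d[0])),'L',np.linalg.norm(d),'w',np.linalg.norm(e1-e2),'C tool',R.from_quat(q).inv().apply(C-pos))
planD(s,[.46,.10,.19],15,OFF1)
```

```text
t 16.95 pos [0.5513 0.296  0.1733] h 15.229183645738066 tilt 49.97416867444037 xz -0.0007196344832995916 F [ 0.1536  0.192  -2.8811] w 0.05948702318617727
q [ 0.6467  0.2768  2.2905  3.9959  0.3865 -2.1343]
0.19 C [0.5382 0.2923 0.182 ] ang 14.160760747290437 L 0.03534327459574267 w 0.012977822268686455 C tool [ 0.0002  0.0021 -0.016 ]
0.1937 C [0.5369 0.2919 0.1857] ang 14.160760747290473 L 0.034314640145792705 w 0.012600114339141509 C tool [ 0.0002  0.0001 -0.0194]
0.198 C [0.5354 0.2915 0.19  ] ang 14.160760747290492 L 0.033119200109364554 w 0.012161156475075745 C tool [ 0.0002 -0.0022 -0.0234]
rot total [0.0005 0.0035 0.002 ] rows 1 each [0.0005 0.0035 0.002 ]
then shift [ 0.1654  0.0775 -0.0976] rows 4 each [ 0.0414  0.0194 -0.0244]
```

```bash
python3 -m pendant '[[[0.022,0.01,-0.013,0,0,0,0.05],[0.036,0.017,-0.021,0,0,0,0.05],[0.036,0.017,-0.021,0,0,0,0.05],[0.036,0.017,-0.021,0,0,0,0.05],[0.035,0.016,-0.021,0,0,0,0.05],[0,0,0,0,0,0,0.05],[0,0,0,0,0,0,0.05]]]'
python3 - <<'E'
from h import *
from workcell import *
s=sense();info(s);planD(s,[.46,.08,.19],72,OFF1)
E
```

```text
t: 17.7
position: [0.4848, 0.121, 0.1765]
eef_rot: [0.719, -0.551, 0.257, -0.336]
force: [0.2, -0.4, -3.0]
grip_width: 0.0594
t 17.7 pos [0.4848 0.121  0.1765] h 15.050011449252453 tilt 50.080652736115155 xz -0.00015883530244692468 F [ 0.1905 -0.4447 -2.954 ] w 0.05941016629843498
q [ 0.2182  0.0961  2.5524  3.0496  0.3819 -1.5139]
rot total [-0.0014 -0.7618 -0.6385] rows 6 each [-0.0002 -0.127  -0.1064]
then shift [-0.0112  0.0206 -0.025 ] rows 1 each [-0.0112  0.0206 -0.025 ]
```

```bash
python3 -m pendant '[[[0,0,0,0,-0.085,-0.071,0.05],[0,0,0,0,-0.085,-0.071,0.05],[0,0,0,0,-0.085,-0.071,0.05],[0,0,0,0,-0.085,-0.071,0.05],[0,0,0,0,-0.085,-0.071,0.05],[0,0,0,0,-0.085,-0.071,0.05],[0,0,0,0,-0.085,-0.071,0.05],[0,0,0,0,-0.085,-0.071,0.05],[0,0,0,0,-0.082,-0.07,0.05],[0,0,0,0,0,0,0.05]]]'
python3 - <<'E'
from h import *
from workcell import *
s=sense();info(s);planD(s,[.57,-.10,.17],72,OFF1)
E
```

```text
t: 18.7
position: [0.4965, 0.1236, 0.1836]
eef_rot: [0.874, -0.224, 0.119, -0.414]
force: [0.2, 0.5, -2.9]
grip_width: 0.0596
t 18.7 pos [0.4965 0.1236 0.1836] h 60.648769332931685 tilt 50.990129006679865 xz 0.023571120024554193 F [ 0.2162  0.5356 -2.9317] w 0.05962511996266691
q [-0.2891  0.2662  2.2832  1.3157  0.894  -0.8325]
rot total [-0.0147 -0.1678 -0.1079] rows 2 each [-0.0073 -0.0839 -0.054 ]
then shift [ 0.1386  0.1335 -0.1173] rows 3 each [ 0.0462  0.0445 -0.0391]
```

```bash
python3 -m pendant '[[[0.01,0.02,-0.015,-0.007,-0.084,-0.054,0.05],[0.015,0.02,-0.017,-0.007,-0.084,-0.054,0.05],[0.02,0.025,-0.023,0,0,0,0.05],[0.02,0.025,-0.023,0,0,0,0.05],[0.02,0.022,-0.02,0,0,0,0.05],[0.02,0.022,-0.02,0,0,0,0.05],[0,0,0,0,0,0,0.05],[0,0,0,0,0,0,0.05]]]'
python3 - <<'E'
from h import *
from workcell import *
s=sense();info(s);planD(s,[.62,-.065,.165],72,OFF1)
f=grab_frame('wrist');cv2.imwrite('pics/w20.png',f['img'][...,::-1])
E
```

```text
t: 19.5
position: [0.5316, -0.0758, 0.1563]
eef_rot: [0.894, -0.143, 0.066, -0.418]
force: [0.4, 0.2, -3.7]
grip_width: 0.0595
t 19.5 pos [ 0.5316 -0.0758  0.1563] h 71.81154974207242 tilt 50.10314047718199 xz -0.0014690244217654275 F [ 0.3733  0.2227 -3.7442] w 0.05950274713693105
q [-0.6294  0.5113  1.9215  0.8852  1.2313 -0.8523]
rot total [-0.0018 -0.0016 -0.0032] rows 1 each [-0.0018 -0.0016 -0.0032]
then shift [ 0.0805 -0.0298  0.0427] rows 2 each [ 0.0402 -0.0149  0.0214]
```

View pics/w20.png

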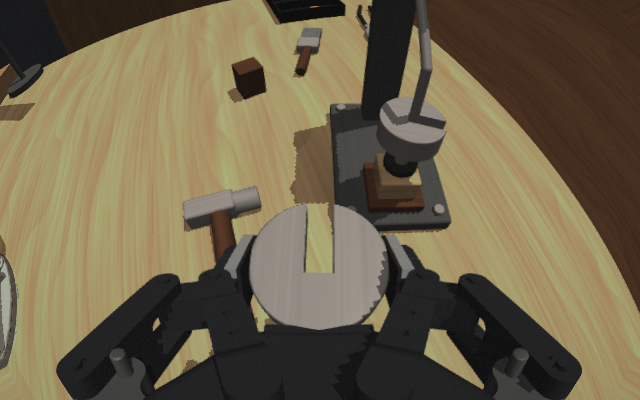

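Run:
```python
from h import *
from workcell import *
s=sense();planD(s,[.630,-.040,.143],72,OFF1)
```

```text
rot total [-0.0017 -0.0003 -0.0029] rows 1 each [-0.0017 -0.0003 -0.0029]
then shift [ 0.083  -0.0299  0.0773] rows 2 each [ 0.0415 -0.0149  0.0386]
```

```bash
python3 -m pendant '[[[0.017,-0.006,0.012,-0.002,0,-0.003,0.05],[0.018,-0.006,0.014,0,0,0,0.05],[0.018,-0.006,0.016,0,0,0,0.05],[0.017,-0.006,0.018,0,0,0,0.05],[0.013,-0.006,0.017,0,0,0,0.05],[0,0,0,0,0,0,0.05],[0,0,0,0,0,0,0.05]]]'
python3 - <<'E'
from h import *
from workcell import *
s=sense();info(s);print(disc(s,OFF1));planD(s,[.630,-.040,.143],72,OFF1)
f=grab_frame('wrist');cv2.imwrite('pics/w21.png',f['img'][...,::-1]);crop(f['img'],330,180,130,150,5,'pics/w21c.png')
g=grab_frame('side');crop(g['img'],360,190,120,90,6,'pics/s21.png')
E
```

```text
t: 20.25
position: [0.6333, -0.0262, 0.13]
eef_rot: [0.896, -0.141, 0.066, -0.417]
force: [-0.0, -0.8, -3.9]
grip_width: 0.0596
t 20.25 pos [ 0.6333 -0.0262  0.13  ] h 72.12224286746057 tilt 49.916829399472846 xz 7.40154610044258e-05 F [-0.0468 -0.7814 -3.8866] w 0.05960200482421403
q [-0.4651  0.6191  1.7876  0.97    1.1598 -0.763 ]
[ 0.6292 -0.0398  0.1434]
rot total [0.0015 0.0016 0.0014] rows 1 each [0.0015 0.0016 0.0014]
then shift [0.0009 0.0002 0.0003] rows 1 each [0.0009 0.0002 0.0003]
pics/w21c.png origin 265 105 scale 5
pics/s21.png origin 300 145 scale 6
```

View pics/w21c.png

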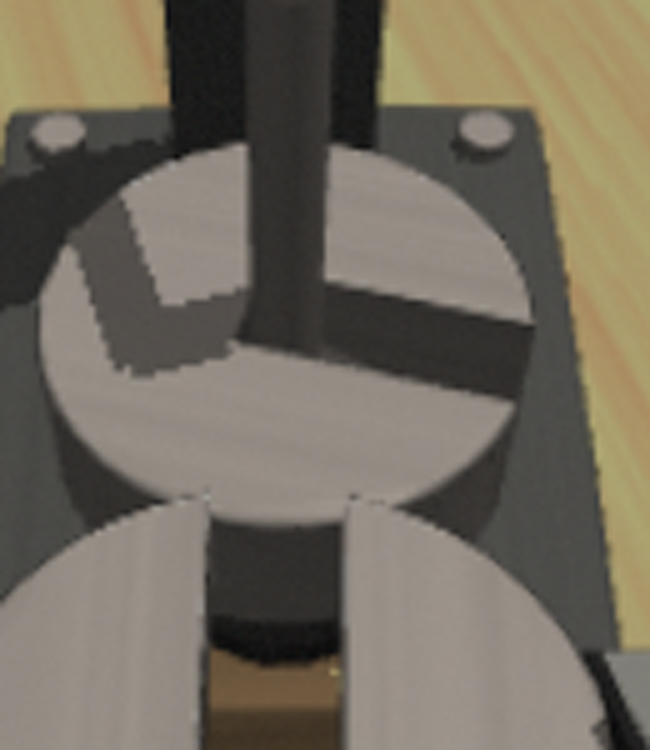

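View pics/s21.png

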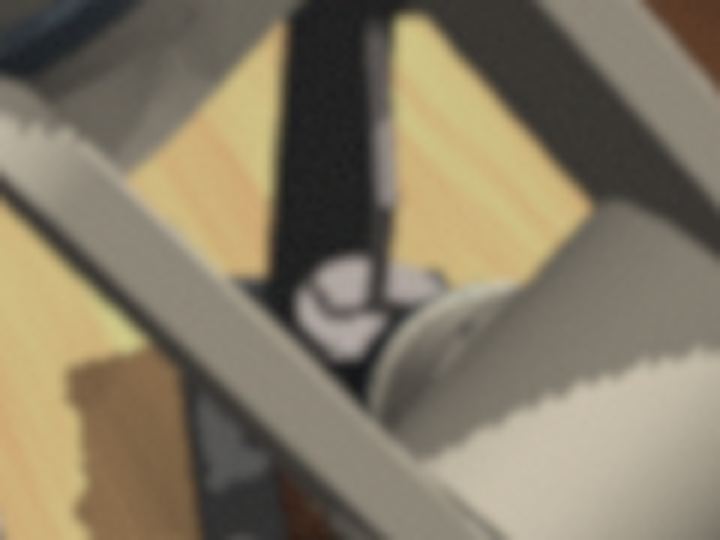

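Run:
```python
from h import *
from workcell import *
s=sense();f=grab_frame('wrist');pos,q=np.array(s['position']),s['eef_rot'];info(s)
W=lambda c,z:wpx2w(f,(265+c[0]/5-.4,105+c[1]/5-.4),z,pos,q)
a,b=W((245,343),.1275),W((513,402),.1275);d=b-a;print('alpha',np.degrees(np.arctan2(d[1],d[0])))
a,b=W((330,282),.1275),W((530,324),.1275);d=b-a;print('alpha2',np.degrees(np.arctan2(d[1],d[0])))
L,Rr=W((42,330),.1275),W((532,330),.1275);print('thick L-R',(L+Rr)/2,np.linalg.norm(L-Rr))
for zz,c in((.1275,(284,335)),(.15,(288,230)),(.165,(289,100))):print('rod',W(c,zz),'pred px',(wpx(f,[.6525,.0268,zz],pos,q)-[265,105]+.4)*5)
z=disc(s,OFF1)[2]+.008
m=(W((209,500),z)+W((345,500),z))/2; m2=(W((204,680),z)+W((343,680),z))/2;d=m-m2;print('thin mouth',m,'dir',np.degrees(np.arctan2(d[1],d[0])))
u=np.array([np.cos(np.radians(71)),np.sin(np.radians(71)),0]);n=np.array([u[1],-u[0],0])
for r in ([.6517,.0272,0],[.6525,.0268,0],[.6537,.0264,0]):
    v=np.array(r)-m;print('along from mouth',v@u,'right of slot axis',v@n)
```

```text
t 20.35 pos [ 0.6333 -0.0275  0.1303] h 72.03676395260027 tilt 49.89217766795382 xz 0.0007787598339715346 F [-0.176  -0.513  -2.3547] w 0.05933283102927012
q [-0.467   0.6186  1.7873  0.9694  1.1599 -0.7629]
alpha -33.405760102509724
alpha2 -32.97510424091481
thick L-R [0.6522 0.0221 0.1275] 0.06004190202905356
rod [0.6515 0.0213 0.1275] pred px [277.5859 300.1054]
rod [0.6507 0.0181 0.15  ] pred px [278.4165 171.9964]
rod [0.6521 0.0224 0.165 ] pred px [279.0405  72.5893]
thin mouth [ 0.6385 -0.0155  0.1517] dir 70.92389321431466
along from mouth 0.044684172030427224 right of slot axis -0.001376068435765364
along from mouth 0.04456641912375323 right of slot axis -0.0004894263135030274
along from mouth 0.04457889347886209 right of slot axis 0.0007754232389989951
```

```bash
python3 -m pendant '[[[0.001,-0.0045,0.0054,0.001,0.001,0.001,0.05],[0,-0.0064,0.0077,0,0,0,0.05],[0,-0.0064,0.0077,0,0,0,0.05],[0,-0.0064,0.0077,0,0,0,0.05],[0,-0.0026,0.003,0,0,0,0.05],[0,0,0,0,0,0,0.05],[0,0,0,0,0,0,0.05]]]'
python3 - <<'E'
from h import *
from workcell import *
s=sense();info(s);print(disc(s,OFF1));planD(s,[.6525,.0268,.142],72,OFF1)
f=grab_frame('wrist');crop(f['img'],325,215,130,150,5,'pics/w22.png')
E
```

```text
t: 21.1
position: [0.6478, 0.0103, 0.13]
eef_rot: [0.895, -0.142, 0.067, -0.417]
force: [-0.0, -0.8, -2.6]
grip_width: 0.0594
t 21.1 pos [0.6478 0.0103 0.13  ] h 71.93698796295183 tilt 49.91805671275367 xz 0.0013948392279538036 F [-0.026  -0.766  -2.6185] w 0.059425679435925714
q [-0.4017  0.6157  1.795   1.0105  1.1197 -0.741 ]
[ 0.6436 -0.0033  0.1433]
rot total [ 0.0014 -0.0017  0.0004] rows 1 each [ 0.0014 -0.0017  0.0004]
then shift [-0.0009 -0.0192  0.0249] rows 1 each [-0.0009 -0.0192  0.0249]
pics/w22.png origin 260 140 scale 5
```

View pics/w22.png

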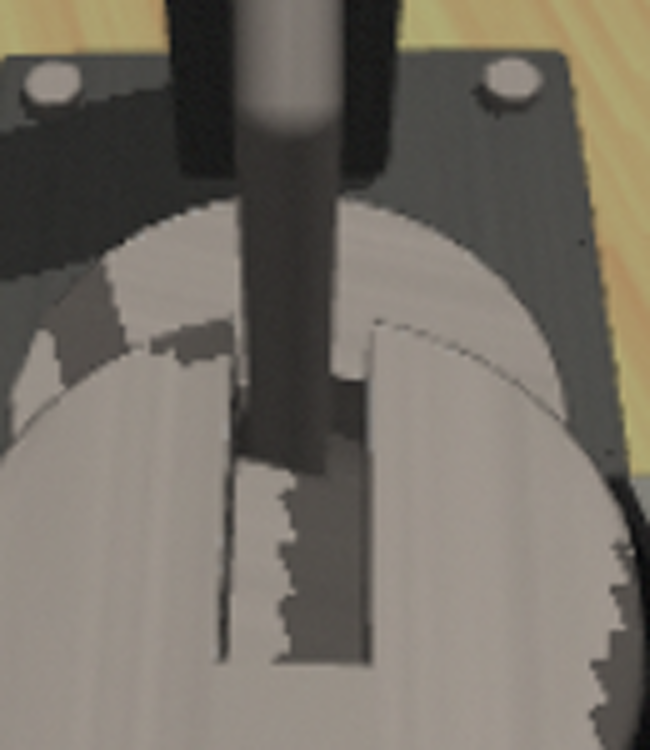

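The rod (columns 241–330) is in the slot (235–372) but left of its middle, so I'll shift the disc about 1.4 mm left and go on.

```bash
python3 -m pendant '[[[-0.0014,0,0,0.001,-0.002,0,0.05],[0,-0.0032,0.0038,0,0,0,0.05],[0,-0.0032,0.0038,0,0,0,0.05],[0,-0.0032,0.0038,0,0,0,0.05],[0,-0.0032,0.0038,0,0,0,0.05],[0,-0.0032,0.0038,0,0,0,0.05],[0,0,0,0,0,0,0.05],[0,0,0,0,0,0,0.05]]]'
python3 - <<'E'
from h import *
from workcell import *
s=sense();info(s);print(disc(s,OFF1));planD(s,[.6525,.0268,.142],72,OFF1)
f=grab_frame('wrist');crop(f['img'],325,235,130,150,5,'pics/w23.png')
E
```

```text
t: 21.95
position: [0.6541, 0.0345, 0.13]
eef_rot: [0.895, -0.142, 0.066, -0.417]
force: [-0.9, -0.3, -3.1]
grip_width: 0.0596
t 21.95 pos [0.6541 0.0345 0.13  ] h 72.02552015744119 tilt 49.97905797411533 xz 3.931338906587589e-05 F [-0.8988 -0.3207 -3.0574] w 0.05955164239486086
q [-0.3616  0.6136  1.8004  1.0342  1.0974 -0.7283]
[0.65   0.0208 0.1433]
rot total [0.0004 0.0003 0.0003] rows 1 each [0.0004 0.0003 0.0003]
then shift [ 0.0005 -0.0032  0.0058] rows 1 each [ 0.0005 -0.0032  0.0058]
pics/w23.png origin 260 160 scale 5
```

View pics/w23.png

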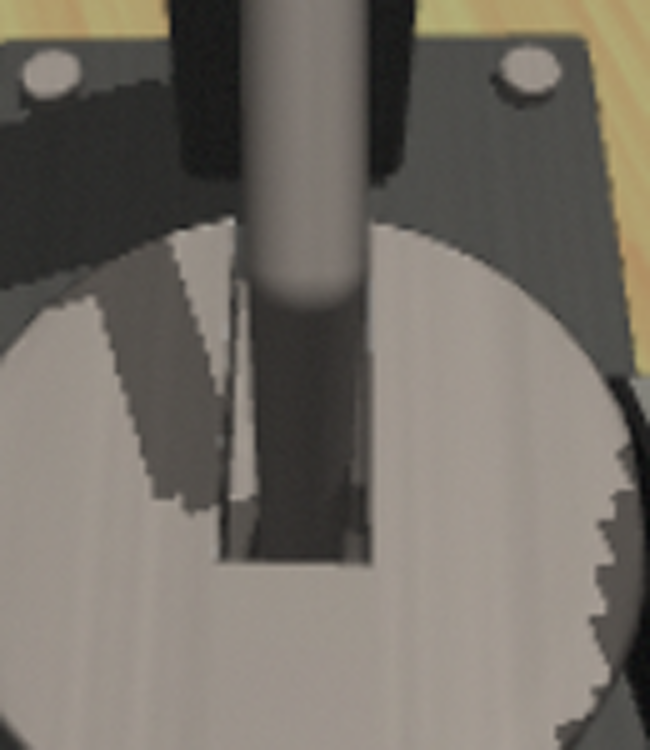

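Rod nicely centred in the slot now. Small pushes until contact.

```bash
python3 -m pendant '[[[0,-0.0013,0.0015,0,0,0,0.05],[0,-0.0013,0.0015,0,0,0,0.05],[0,0,0,0,0,0,0.05],[0,0,0,0,0,0,0.05]]]'; for i in 1; do python3 -m pendant '[[[0,-0.0006,0.0008,0,0,0,0.05],[0,0,0,0,0,0,0.05]]]'; python3 -m pendant '[[[0,-0.0006,0.0008,0,0,0,0.05],[0,0,0,0,0,0,0.05]]]'; done
```

```text
t: 22.4
position: [0.6554, 0.0381, 0.1301]
eef_rot: [0.895, -0.142, 0.066, -0.417]
force: [0.1, 0.3, -2.7]
grip_width: 0.0598
t: 22.6
position: [0.6557, 0.039, 0.1301]
eef_rot: [0.895, -0.142, 0.066, -0.417]
force: [-0.6, 0.1, -2.8]
grip_width: 0.0596
t: 22.8
position: [0.656, 0.0401, 0.13]
eef_rot: [0.895, -0.142, 0.066, -0.417]
force: [-0.2, -0.5, -3.0]
grip_width: 0.0594
```

```bash
python3 -m pendant '[[[0,-0.0006,0.0008,0,0,0,0.05],[0,0,0,0,0,0,0.05]]]'; python3 -m pendant '[[[0,-0.0006,0.0008,0,0,0,0.05],[0,0,0,0,0,0,0.05]]]';python3 -m pendant '[[[0,-0.0006,0.0008,0,0,0,0.05],[0,0,0,0,0,0,0.05]]]'
```

```text
t: 23.0
position: [0.6563, 0.041, 0.1299]
eef_rot: [0.895, -0.142, 0.066, -0.417]
force: [-0.1, 0.7, -2.9]
grip_width: 0.0597
t: 23.2
position: [0.6566, 0.0419, 0.1299]
eef_rot: [0.895, -0.142, 0.066, -0.417]
force: [-0.6, 0.7, -3.1]
grip_width: 0.06
t: 23.4
position: [0.6569, 0.0428, 0.1298]
eef_rot: [0.895, -0.142, 0.066, -0.417]
force: [0.9, -0.9, -3.3]
grip_width: 0.0594
```

```bash
python3 -m pendant '[[[0,-0.0006,0.0008,0,0,0,0.05],[0,0,0,0,0,0,0.05]]]'; python3 -m pendant '[[[0,-0.0003,0.0004,0,0,0,0.05],[0,0,0,0,0,0,0.05]]]'
python3 - <<'E'
from h import *
from workcell import *
f=grab_frame('wrist');crop(f['img'],325,235,130,150,5,'pics/w24.png')
E
```

```text
t: 23.6
position: [0.657, 0.0429, 0.1294]
eef_rot: [0.896, -0.142, 0.066, -0.417]
force: [-3.2, -5.4, -2.2]
grip_width: 0.0598
t: 23.8
position: [0.6571, 0.043, 0.1291]
eef_rot: [0.896, -0.142, 0.066, -0.416]
force: [-4.6, -8.6, -2.5]
grip_width: 0.0596
pics/w24.png origin 260 160 scale 5
```

View pics/w24.png

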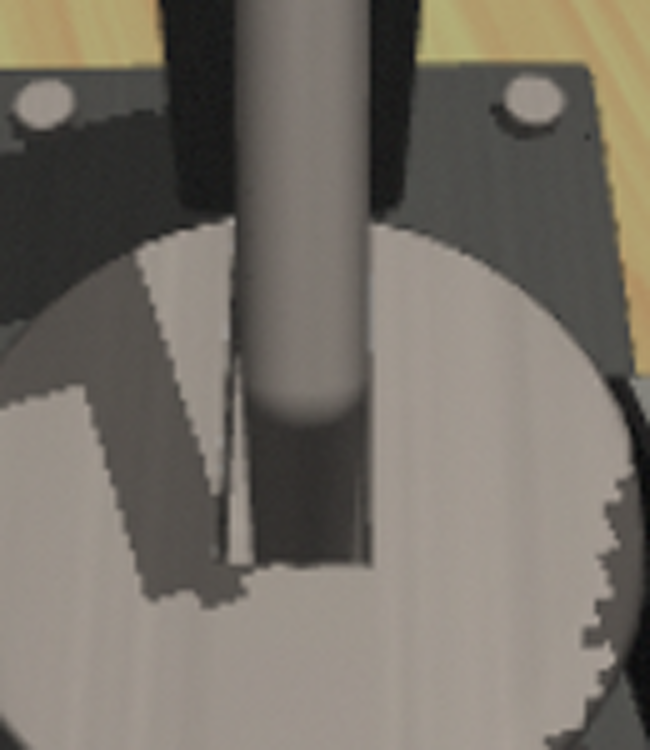

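Contact (~10 N back along the slot): home. Relaxing and lowering.

```bash
python3 -m pendant '[[[0,0.0006,-0.0008,0,0,0,0.05],[0,0.0023,0.0019,0,0,0,0.05],[0,0.0023,0.0019,0,0,0,0.05],[0,0,0,0,0,0,0.05]]]';  python3 -m pendant '[[[0,0.0012,0.001,0,0,0,0.05],[0,0,0,0,0,0,0.05]]]';python3 -m pendant '[[[0,0.0012,0.001,0,0,0,0.05],[0,0,0,0,0,0,0.05]]]'
```

```text
t: 24.25
position: [0.6577, 0.0427, 0.124]
eef_rot: [0.895, -0.142, 0.067, -0.417]
force: [-0.3, -4.1, -1.5]
grip_width: 0.0599
t: 24.45
position: [0.6578, 0.0427, 0.1231]
eef_rot: [0.895, -0.142, 0.067, -0.418]
force: [-2.7, -6.2, 4.2]
grip_width: 0.0599
t: 24.65
position: [0.6578, 0.0427, 0.1221]
eef_rot: [0.895, -0.142, 0.067, -0.418]
force: [-4.5, -8.1, 8.3]
grip_width: 0.0594
```

```bash
python3 -m pendant '[[[0,-0.0006,-0.0018,0,0,0,0.05],[0,0,0,0,0,0,0.05]]]'
python3 - <<'E'
from h import *
from workcell import *
s=sense();info(s)
f=grab_frame('wrist');cv2.imwrite('pics/w25.png',f['img'][...,::-1]);crop(f['img'],325,235,130,150,5,'pics/w25c.png')
g=grab_frame('top');crop(g['img'],315,160,100,80,7,'pics/t25.png')
g=grab_frame('side');cv2.imwrite('pics/s25.png',g['img'][...,::-1])
E
```

```text
t: 24.85
position: [0.6574, 0.0425, 0.1229]
eef_rot: [0.895, -0.142, 0.067, -0.418]
force: [3.5, 0.7, -0.8]
grip_width: 0.0591
t 24.85 pos [0.6574 0.0425 0.1229] h 71.97933823365328 tilt 50.02738054582528 xz 0.0009266291787691089 F [ 3.5287  0.6938 -0.845 ] w 0.05908810215347913
q [-0.3478  0.6249  1.8021  1.0496  1.0827 -0.7366]
pics/w25c.png origin 260 160 scale 5
pics/t25.png origin 265 120 scale 7
```

View pics/w25.png

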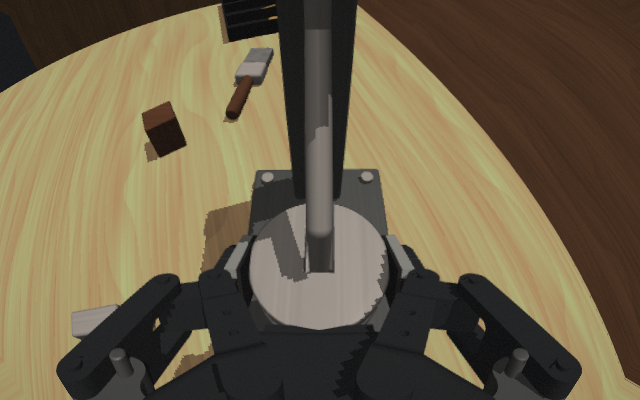

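View pics/s25.png

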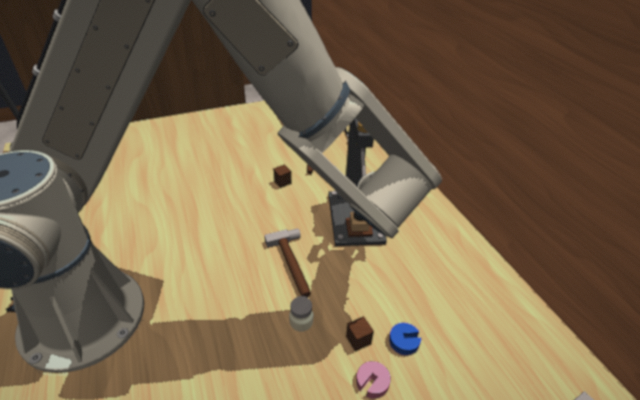

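View pics/w25c.png

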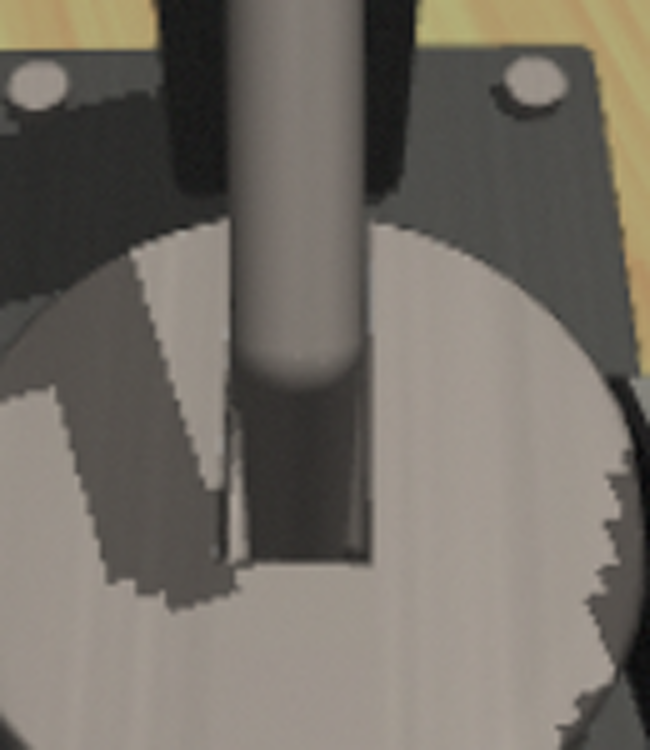

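View pics/t25.png

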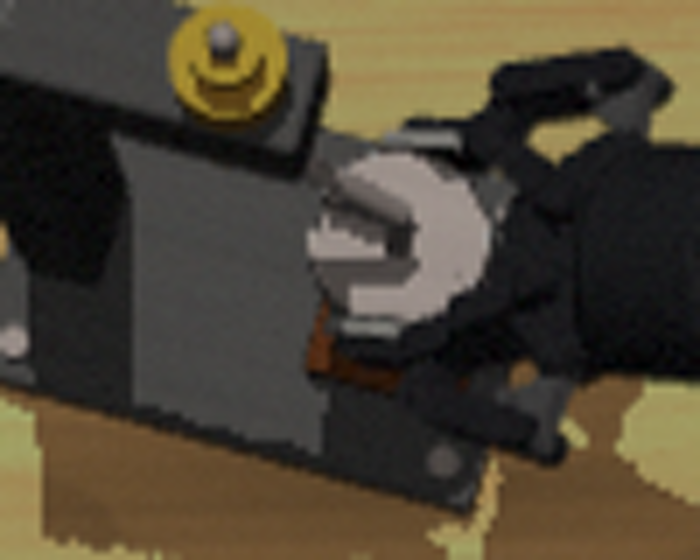

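```bash
python3 -m pendant '[[[0,0,0,0,0,0,0.064],[0,0,0,0,0,0,0.066],[0,0,0,0,0,0,0.07],[0,0,0,0,0,0,0.07],[0,0,0,0,0,0,0.07]]]' 20
python3 - <<'E'
from h import *
from workcell import *
s=sense();info(s)
f=grab_frame('wrist');cv2.imwrite('pics/w26.png',f['img'][...,::-1]);crop(f['img'],325,250,160,120,5,'pics/w26c.png')
E
```

```text
t: 25.5
position: [0.6566, 0.0423, 0.1223]
eef_rot: [0.895, -0.142, 0.066, -0.417]
force: [-0.6, -0.5, -0.6]
grip_width: 0.07
t 25.5 pos [0.6566 0.0423 0.1223] h 72.00739580692223 tilt 49.986161172418065 xz -0.00019270453850814273 F [-0.5723 -0.4941 -0.5551] w 0.07000220597519254
q [-0.3483  0.6251  1.8029  1.0483  1.0828 -0.7365]
pics/w26c.png origin 245 190 scale 5
```

View pics/w26c.png

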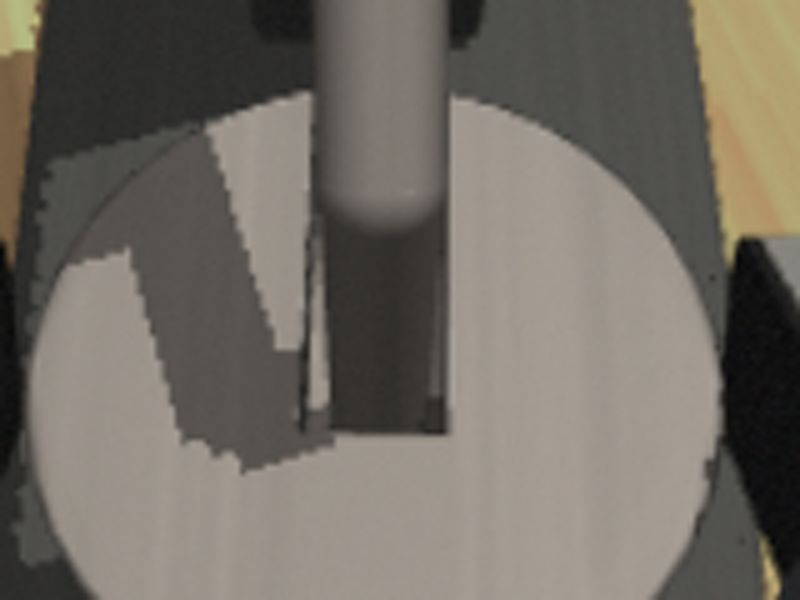

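```bash
python3 -m pendant '[[[0,0,0,0,0,0,0.085],[0,0,0,0,0,0,0.085],[0,0,0,0,0,0,0.085],[0,0,-0.01,0,0,0,0.085],[0,0,-0.02,0,0,0,0.085],[0,0,-0.025,0,0,0,0.085],[0,0,-0.025,0,0,0,0.085],[0,0,0,0,0,0,0.085],[0,0,0,0,0,0,0.085]]]'
python3 - <<'E'
from h import *
from workcell import *
s=sense();info(s)
f=grab_frame('wrist');cv2.imwrite('pics/w27.png',f['img'][...,::-1]);crop(f['img'],318,205,130,120,6,'pics/w27c.png')
E
```

```text
t: 26.45
position: [0.638, -0.0172, 0.1747]
eef_rot: [0.895, -0.142, 0.067, -0.417]
force: [0.2, 0.1, 0.1]
grip_width: 0.0849
t 26.45 pos [ 0.638  -0.0172  0.1747] h 71.91727532581189 tilt 49.9655705965539 xz 0.001592774771352265 F [0.2478 0.0697 0.132 ] w 0.08487245352367388
q [-0.4493  0.5525  1.7766  0.9555  1.1929 -0.6873]
pics/w27c.png origin 253 145 scale 6
```

View pics/w27.png

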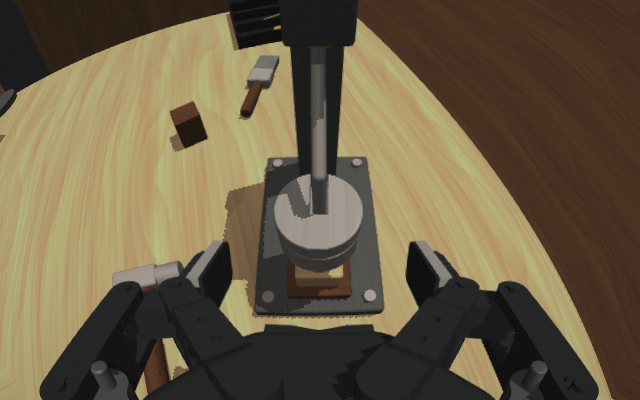

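View pics/w27c.png

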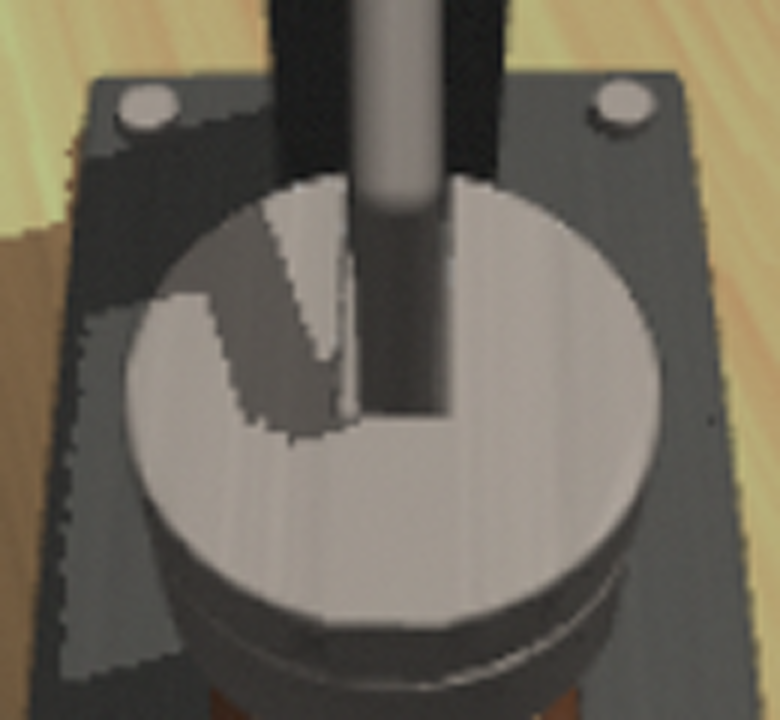

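```bash
python3 -m pendant '[[[0,0,-0.04,0,0,0,0.085],[0,0,-0.05,0,0,0,0.085],[-0.03,0,-0.04,0,0,0,0.085],[-0.05,0,-0.01,0,0,0,0.085],[-0.05,0,0,0,0,0,0.085],[-0.04,0,0,0,0,0,0.085],[0,0,0,0,0,0,0.085],[0,0,0,0,0,0,0.085]]]'
python3 - <<'E'
from h import *
from workcell import *
s=sense();info(s)
f=grab_frame('wrist');cv2.imwrite('pics/w28.png',f['img'][...,::-1])
g=grab_frame('side');cv2.imwrite('pics/s28.png',g['img'][...,::-1]);crop(g['img'],360,200,100,75,8,'pics/s28c.png')
g=grab_frame('top');cv2.imwrite('pics/t28.png',g['img'][...,::-1])
E
```

```text
t: 27.3
position: [0.4437, -0.0652, 0.2637]
eef_rot: [0.895, -0.142, 0.066, -0.417]
force: [1.1, 0.0, 0.2]
grip_width: 0.085
t 27.3 pos [ 0.4437 -0.0652  0.2637] h 71.97742917735926 tilt 49.99216508936377 xz -0.0001324189877000559 F [1.0892 0.0157 0.1583] w 0.08496836506956605
q [-0.7182  0.2447  2.0202  0.7982  1.3898 -0.7689]
pics/s28c.png origin 310 163 scale 8
```

View pics/s28.png

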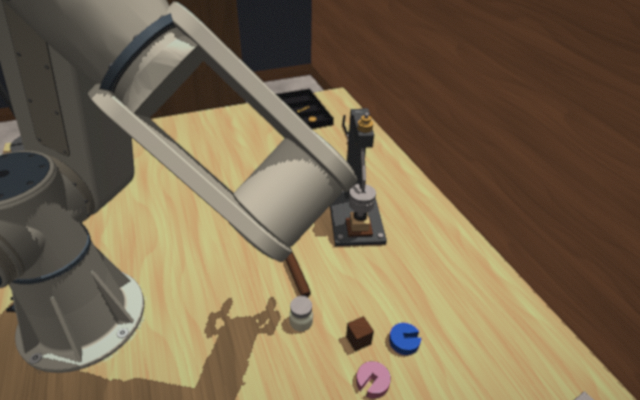

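View pics/s28c.png

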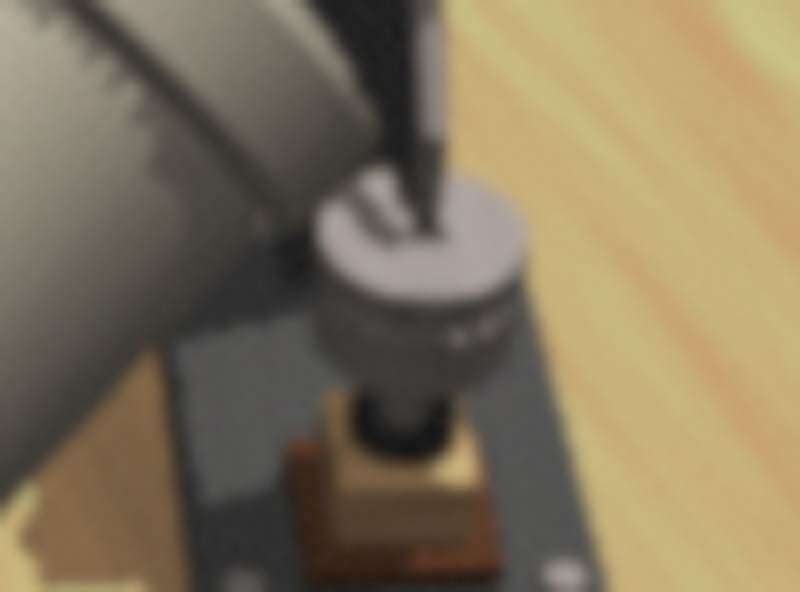

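View pics/t28.png

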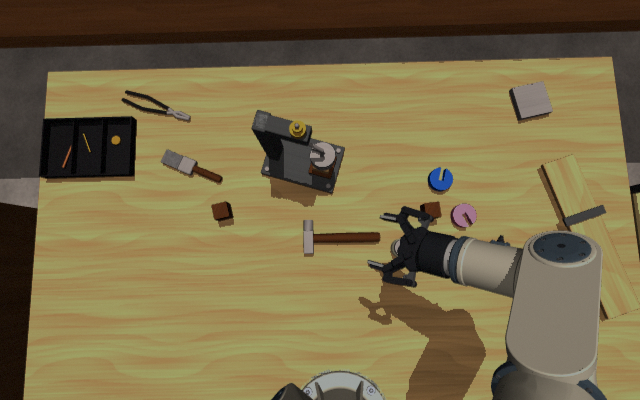

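Run:
```python
from h import *
from workcell import *
info(sense());g=grab_frame('side')
for z in(.140,.1435,.150):print(z,w2px(g,[.6525,.0265,z]))
# pad bottom front edge
for z in (.060,.0635,.070):
    e=np.array([w2px(g,[.6525+.018*np.cos(a),.0265+.018*np.sin(a),z]) for a in np.linspace(0,6.28,60)]);print('pad bottom row',z,e[:,1].max())
print('observed pad bottom row',163+462/8-.4)
```

```text
t 27.45 pos [ 0.445  -0.0659  0.2636] h 72.02854256663888 tilt 49.97462612654323 xz 0.0005386495555916998 F [ 0.2523 -0.7621 -0.1107] w 0.08526202981564711
q [-0.7173  0.2468  2.0173  0.7981  1.3899 -0.7689]
0.14 [362.8688 190.9668]
0.1435 [362.9974 189.8164]
0.15 [363.2377 187.6663]
pad bottom row 0.06 220.93085422671666
pad bottom row 0.0635 219.88655366737484
pad bottom row 0.07 217.93519083948595
observed pad bottom row 220.35
```

View pics/w28.png

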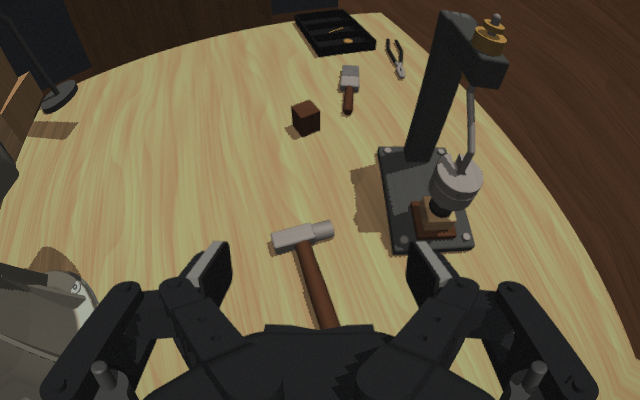

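The discs lie flat and stacked at (458,183). The pad-bottom row, 220.4, fits the fully down position, and the bystanders have not moved. Handing in.

```bash
python3 -c "
from workcell import *
print(finish_job())"
```

```text
the job is handed in; nothing more can be done
None
```

The press is loaded and the job is handed in at about 27.5 s of the 72 s allowed. I hung the thick disc first, then the thin one on top. I pushed each along its slot until I felt it stop against the rod (about 8 N for the thick disc, 10 N for the thin one), then lowered and released it.

**Checks that agreed:**
- **Flat and home:** the last pictures show both discs lying flat, stacked and against the rod.
- **Slots:** they point at about -33° and +71°, so they are about 104° apart.
- **Pad:** the side camera puts the pad underside at image row 220.4. Fully down should read 220.9, and 219.9 would mean about 3.5 mm short. The disc's top face also fits fully down (row 192.4 read, 191.0 expected).
- **Bystanders:** the hammer, brush and the blue and pink look-alikes are where they were in the final top view, and the side view shows the jar in its place.
- **Robot:** the gripper is open and clear, and the wrist force reads about zero.

**Two things that did not go as planned:**
- **Joint 4:** it stood at the end of its range (4.438 of 4.44 rad) on the way to the thin disc, so I turned the gripper heading to bring it back. I saw no reading past the limit.
- **Thin disc:** while I lowered it, the upward force rose to about 8 N sooner than expected, probably a finger pad touching the thick disc's rim. I backed off about 1.5 mm and let it settle the last few millimetres on release.

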